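# Load two inclined forming dies with their blanks

### The job

Load the two tilted dies for pressing: put the large round brass blank into the die with the round cavity and the square brass blank into the die with the square cavity, and press each past its sprung wedge until it sits fully home, flat on the cavity floor. Leave the other things on the bench where they are, and let go of everything at the end.

Things in the scene. Friction and masses are not known exactly. Their poses are not given: they have to be found in the camera images.
- round_blank: Loose brass blank, round, 40 mm diameter, 14 mm thick, edges rounded 1.2 mm, about 0.14 kg, lying flat on the bench. Origin: its centre (7 mm above the bench as it lies); z along its axis.
- square_blank: Loose brass blank, square, 40 x 40 mm, 14 mm thick, edges rounded 1.2 mm, about 0.17 kg, lying flat on the bench. Origin: its centre (7 mm above the bench as it lies); z normal to the flat faces, x and y normal to its sides.
- round_die: Fixed steel die block, face 88 x 88 mm, leaning 35 degrees from level, facing up and towards the robot. Mid-face: one round cavity, 41.6 mm diameter (to 42.5 mm up and down the slope), 8 mm deep, 1 mm chamfer. Origin: centre of the cavity floor, 66 mm above the bench. z: out of the face (face at z = +8 mm); x: up the slope, away from the robot; y: level. A seated blank's centre is at z = 7 mm, its top 6 mm proud.
- square_die: Fixed steel die block, face 88 x 88 mm, leaning 35 degrees from level, facing up and towards the robot. Mid-face: one square cavity, 41.6 mm square, sides along x and y, 8 mm deep, 1 mm chamfer. Origin: centre of the cavity floor, 66 mm above the bench. z: out of the face (face at z = +8 mm); x: up the slope, away from the robot; y: level. A seated blank's centre is at z = 7 mm, its top 6 mm proud.
- round_die_wedge (a joint): Sprung brass wedge, 10 mm wide, mid upslope (+x) wall of the round cavity: flush at the mouth, 3.6 mm proud in the last 3 mm. Value: m pushed back towards +x, 0 at rest; 2.4 N, +0.6 N/mm. A blank just laid in hangs on it 2 to 5 mm off the floor; press it along the die's -z, 8 to 20 N, until it stops; friction then holds it.
- round_die_stand: Dark steel stand fixed to the bench, carrying the round die; foot 110 x 90 x 12 mm, origin at the centre of its underside, straight below the centre of the cavity floor; overall about 115 mm high.
- square_die_wedge (a joint): Sprung brass wedge, 10 mm wide, mid upslope (+x) wall of the square cavity: flush at the mouth, 2.6 mm proud in the last 3 mm. Value: m pushed back towards +x, 0 at rest; 2.4 N, +0.6 N/mm. A blank just laid in hangs on it 2 to 5 mm off the floor; press it along the die's -z, 8 to 20 N, until it stops; friction then holds it.
- square_die_stand: Dark steel stand fixed to the bench, carrying the square die; foot 110 x 90 x 12 mm, origin at the centre of its underside, straight below the centre of the cavity floor; overall about 115 mm high.
- small_disc: loose brass disc, 26 mm across, 10 mm thick, lying flat; origin at the centre of its underside. Not part of the job (too small for either die).
- bar_offcut: loose brass bar offcut, 50 x 18 x 10 mm, origin at the centre of its underside, x along its length. Not part of the job.
- spacer: loose steel ring, 44 mm outside, 28 mm inside, 12 mm high; origin at the centre of its underside. Not part of the job.
- setting_block: loose dark steel block 66 x 66 x 34 mm with four holes in its top; origin at the centre of its underside. Not part of the job.
- mallet: loose small hammer, about 240 mm long, lying on the bench well to the robot's right; handle towards its own -x. Not part of the job.
- polish_jar: loose amber jar, 54 mm across, 60 mm high, origin at the centre of its underside. Not part of the job.
- ring_mandrel: loose tapered steel ring mandrel with a wooden handle, 300 mm long, up to 25 mm thick, lying behind the dies along the back of the bench. Not part of the job.
Not all that is in view belongs to the job. What is shaped like the round_blank but green is not meant. Leave any green look-alike of the square_die_stand alone.

How it is judged (in metres and radians):
At the end, for the whole second after the job is handed in: Each blank is in the die of its own outline, at rest and released: its centre within 1.5 mm of the seated height (7 mm above the cavity floor), within 3 mm of the cavity's axis in x and y, and parallel to the face within 4 degrees (the square one also square with its cavity within 6 degrees) (z of round_blank in the frame of round_die between 0.005 and 0.0085 m and angle between the z axis of round_blank and the z axis of round_die, either way round below 0.07 rad and linear speed of each of round_blank, square_blank below 0.01 m/s and x of round_blank in the frame of round_die between -0.003 and 0.003 m and y of round_blank in the frame of round_die between -0.003 and 0.003 m and z of square_blank in the frame of square_die between 0.005 and 0.0085 m and angle between the z axis of square_blank and the z axis of square_die, either way round below 0.07 rad and x of square_blank in the frame of square_die between -0.003 and 0.003 m and y of square_blank in the frame of square_die between -0.003 and 0.003 m and (angle between the x axis of square_blank and the x axis of square_die, either way round below 0.1 rad or angle between the x axis of square_blank and the y axis of square_die, either way round below 0.1 rad)); the robot touches nothing.
It fails at once if one of the other loose things (small disc, bar offcut, spacer ring, setting block, hammer, jar, mandrel) is moved by more than 30 mm (distance of any of small_disc, bar_offcut, spacer, setting_block, mallet, polish_jar, ring_mandrel from where it was at the start of the episode above 0.03 m).
It also fails if it takes over 72 s, if anything falls off the work surface, if the arm or the gripper's body presses on something with over 40 N, if the wrist force passes 120 N, or if a joint passes its speed limit or range.

### The arm

A 6-joint arm with a two-finger parallel gripper is mounted at the origin on the work surface. World frame = base frame: x ahead of the robot, y to its left, z up, the work surface at z = 0. Lengths are in mm, angles in rad, forces in N, time in s.
With the tool pointing down it reaches from about 275 to 750 mm from the base axis. Payload 10.2 kg.
Tool frame: the origin (TCP) lies at the very end of the fingers, on their centre line; the grasp point (between the pads) lies 19 mm behind it; z points along the fingers, x is the direction in which the jaws open and shut, and the axes are right-handed (so a half turn about z gives the same grasp; the last joint's range is limited). The gripper opens to 85 mm and grips with 20 to 120 N. Pads are 22 mm wide; open, the fingers measure 114 mm over their backs; the gripper's body (76 mm by 85 mm) begins 54 mm behind the grasp point. The pads swing forward as they close: fully open they stand 13 mm farther back than shut.
Start: joints at [-1.459, 0.313, 1.498, -0, 1.331, -0.223], TCP at [172.492, -495.86, 203.694] pointing down, gripper open.
Joint ranges: [-2.94, 2.94], [-0.97, 2.17], [0.19, 2.56], [-1.23, 4.37], [0.02, 3.11], [-2.88, 2.88]. Speed limits (rad/s): [2.39, 2.39, 3.01, 3.14, 3.14, 3.14].

### API

Orientations are given as a unit quaternion [w, x, y, z].
In Python, from rig import ctrl, cams gives the robot as it stands.
- The arm moves only by the tool play_rows, never from a script. Its argument "steps" is a list of rows, each a list of 2 entries, a list of its own where there are three numbers: the shift along the tool's x, y, z normalised to -1 to 1, where 1 is 0.75 m, then the turn, a rotation vector about the tool's x, y, z normalised to -1 to 1, where 1 is 45 degrees. A call has 1 to 20 rows; each row shifts and turns the commanded pose from where the row before left it, along the tool's axes as they then stand; what a row does not reach is not made up. A row lasts 1/10 s, in which the tool goes at most 50 mm and 8.59 degrees, less where a joint would pass 70% of its speed; a pose out of reach is approached as far as the arm can. A call with a number of a shift or a turn outside -1 to 1 is refused whole. A call with a gripper value outside its range is refused whole. "grip" is the closure, from 0 (fully open) to 1 (shut), set as the call begins (left out, the last holds). The fingers move at their own pace and stop on an object; "squeeze" is the grip in N (left out, the last holds). Time passes only in rows, so rows that do not move let the fingers close. It gives the time, the measured TCP pose, the force and the opening at its end, in the units of the state.
- ctrl.sense(): the state, without advancing time (a new reading comes with each control period).
- cams.capture(name): name is "scene" or "top" or "wrist"; returns the picture (384x512x3 uint8, red, green, blue); there is no depth.
- cams.camera_info(name): a dict with "fx", "fy", "cx", "cy" (pixels), "dist_coeffs" ([k1, k2, p1, p2, k3] as OpenCV has them; the pictures are not rectified), "xyz" and "attitude" of the camera in the world. Camera axes: x right, y up, looking along -z (the intrinsics and any distortion apply to the point x, -y, -z); pixel columns grow to the right and rows downward; lengths in mm; the calibration is good to about 2 mm. A picture is of the moment at which its call begins: read the wrist's pose just before it. camera_info takes no time and is no camera call; for the wrist camera it gives the pose at the moment of the call.
- ctrl.finish_job(): hands the job in, once; it reports no verdict.
Trained networks look in the newest picture that a camera, given by its name, has taken for a name from the list of things; names that differ only in an ending like _2 or _b are one class to them, and where a whole thing is asked for, a point or a joint stands for the part that bears it (a point fixed in the world has none). Each returns a list of dicts, best first, with "p" (0 to 1); they miss things now and then, are a little off and sometimes report something else, mostly with a low value. They report only what shows in the picture. A call takes as long as a camera call. They do not tell look-alikes from the thing itself.
- cams.search_frame(camera, thing): "rect" ([centre column, centre row, width, height] in pixels, round what is visible of it).
- cams.tip_of(camera, thing): "pixel" ([column, row] in pixels: a listed point, or the origin of a listed thing).
The state is a dict: "time_s": time; "joints": joint angles; "dq": joint speeds; "tau": joint torques, N m; "eef_pos": TCP position; "ee_rot": TCP orientation; "force": force on the tool from outside, world axes, zero at the start; "wrist_torque": the same for the moment, N m; "grip_width": opening from 0.0 (shut) to 1.0 (fully open).
Only numpy, scipy, OpenCV 4.12 (cv2) and the standard library are available. Lean on these libraries where they do the work, as an engineer would, in place of code of your own. Each camera call takes 0.05 s, during which the arm holds its last target.

## Working session

There is one attempt and no reset: what is moved stays moved. The work goes in short steps, Python scripts to look and compute and a tool call to move; the robot and the scene stay as the last step left them, time stands still between calls to the robot, and variables do not carry over. Pictures are saved under pics/ and viewed, and the job is handed in when it is done.

Besides the shell and the picture viewer there is one more tool, called after "Call:" as a command line: name --argument value ..., lists and objects as JSON in quotes. play_rows: Moves the arm, as the interface text tells. Its arguments: {"type":"object","properties":{"steps":{"type":"array"},"grip":{"type":"number"},"squeeze":{"type":"number"}},"required":["steps"]}

```bash
ls; mkdir -p pics; python3 - <<'E'
from rig import ctrl,cams
import cv2
print(ctrl.sense())
for n in ("scene","top"):
    im=cams.capture(n); cv2.imwrite(f"pics/{n}0.png",im[:,:,::-1]); print(n,cams.camera_info(n))
    for t in ("round_blank","square_blank","round_die","square_die","square_die_stand","round_die_wedge","small_disc","spacer"):
        print(t,[(d["p"],d["rect"]) for d in cams.search_frame(n,t)][:4],[(d["p"],d["pixel"]) for d in cams.tip_of(n,t)][:4])
print(ctrl.sense()["time_s"])
E
```

```text
pics
{'time_s': 0.0, 'joints': array([-1.45941910e+00,  3.13475420e-01,  1.49848047e+00, -2.74473676e-05,
        1.33099293e+00, -2.23397071e-01]), 'dq': array([ 3.02299437e-04, -1.55668536e-03, -3.89434796e-04,  3.97167306e-04,
       -6.36318245e-04,  7.84532568e-05]), 'tau': array([-7.52360556e-04, -4.12272978e+01, -2.59735143e+01, -2.43265995e-04,
        4.25328151e-03,  5.03874514e-05]), 'eef_pos': array([ 172.43933232, -495.54539907,  203.10576318]), 'ee_rot': array([-4.96686916e-04,  8.15034224e-01, -5.79412422e-01, -4.61823913e-04]), 'force': array([0.58675744, 0.27778844, 0.4256802 ]), 'wrist_torque': array([-0.03477208,  0.06175927, -0.05021623]), 'grip_width': 1.0018053589951386}
scene {'fx': 352.5412928265864, 'fy': 352.5412928265864, 'cx': 257.6942605006186, 'cy': 189.06705941330594, 'dist_coeffs': array([0.02287001, 0.        , 0.        , 0.        , 0.        ]), 'xyz': array([1022.34386669,  561.42391917,  638.91393701]), 'attitude': array([0.26851105, 0.13783773, 0.41912878, 0.85629063])}
round_blank [(0.8, [321.5, 258.6, 14.8, 17.1]), (0.52, [288.7, 250.0, 18.4, 10.6])] [(0.67, [288.2, 249.7]), (0.43, [358.4, 262.8])]
square_blank [(0.52, [332.8, 215.3, 16.8, 15.0])] [(0.78, [334.6, 213.8])]
round_die [(0.86, [215.2, 155.6, 41.7, 21.5]), (0.54, [249.2, 192.8, 41.1, 33.0])] [(0.63, [216.0, 155.3])]
square_die [(0.86, [292.6, 165.4, 39.6, 22.1]), (0.78, [247.6, 190.2, 41.5, 30.1])] [(0.88, [248.2, 189.4]), (0.61, [289.2, 161.8])]
square_die_stand [(0.74, [291.5, 172.8, 46.7, 39.5]), (0.72, [214.5, 163.3, 40.4, 41.0]), (0.64, [249.6, 203.9, 46.8, 50.1]), (0.54, [332.8, 214.4, 19.4, 13.3])] [(0.86, [248.2, 208.7]), (0.59, [290.3, 180.5])]Traceback (most recent call last):
  File "<stdin>", line 7, in <module>
ValueError: it knows: bar_offcut, mallet, polish_jar, ring_mandrel, round_blank, round_die, round_die_stand, setting_block, small_disc, spacer, square_blank, square_die, square_die_stand
```

```bash
python3 - <<'E'
from rig import ctrl,cams
import cv2
im=cv2.imread("pics/scene0.png"); cv2.imwrite("pics/scene0b.png",cv2.resize(im,(800,600),interpolation=cv2.INTER_CUBIC))
n="top"
im=cams.capture(n); cv2.imwrite(f"pics/{n}0.png",cv2.resize(im[:,:,::-1],(800,600),interpolation=cv2.INTER_CUBIC));cv2.imwrite(f"pics/{n}0raw.png",im[:,:,::-1]); print(n,cams.camera_info(n))
for t in ("round_blank","square_blank","round_die","square_die","square_die_stand"):
        print(t,[(d["p"],d["rect"]) for d in cams.search_frame(n,t)][:4],[(d["p"],d["pixel"]) for d in cams.tip_of(n,t)][:4])
print(ctrl.sense()["time_s"])
E
```

```text
top {'fx': 443.3481302524933, 'fy': 443.3481302524933, 'cx': 258.79774609298795, 'cy': 192.50736511432248, 'dist_coeffs': array([-0.07631461,  0.        ,  0.        ,  0.        ,  0.        ]), 'xyz': array([ 373.41099443,  -66.98694981, 1365.12285974]), 'attitude': array([-0.69538451, -0.06631502,  0.04436449,  0.714195  ])}
round_blank [(0.59, [187.1, 200.8, 13.3, 12.6])] [(0.58, [205.1, 186.2]), (0.55, [187.1, 203.2]), (0.21, [333.4, 183.0])]
square_blank [(0.54, [216.9, 241.1, 19.3, 18.7])] [(0.58, [216.9, 239.1])]
round_die [(0.74, [335.8, 181.4, 34.0, 32.0]), (0.17, [288.8, 137.6, 93.2, 9.6])] [(0.8, [335.9, 183.5])]
square_die [(0.94, [278.8, 242.1, 32.3, 28.1]), (0.79, [266.9, 184.6, 29.6, 28.7])] [(0.89, [264.5, 183.0]), (0.55, [279.9, 242.1])]
square_die_stand [(0.87, [266.5, 184.8, 31.4, 35.4]), (0.81, [279.5, 244.1, 35.8, 33.9]), (0.44, [291.1, 138.5, 98.0, 7.0])] [(0.7, [278.5, 241.2]), (0.56, [266.6, 186.5]), (0.22, [335.8, 185.7])]
1.15
```

View pics/scene0b.png

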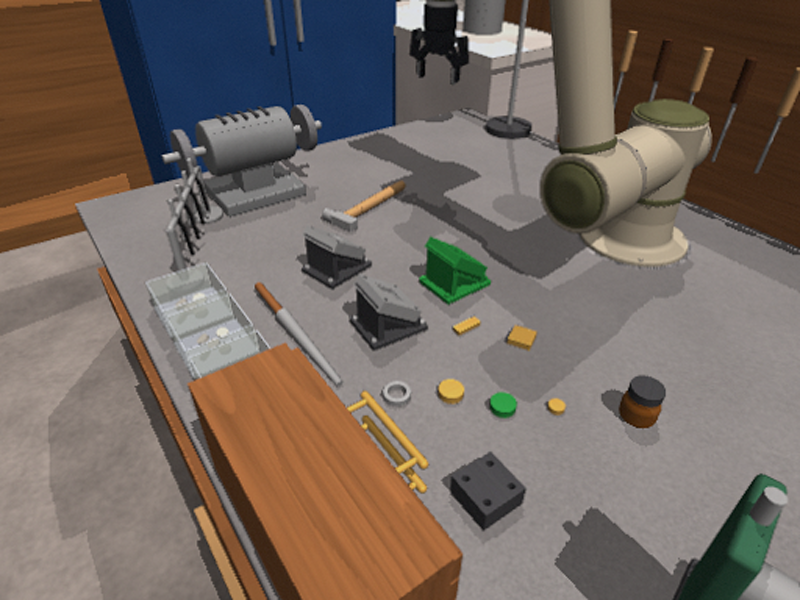

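View pics/top0.png

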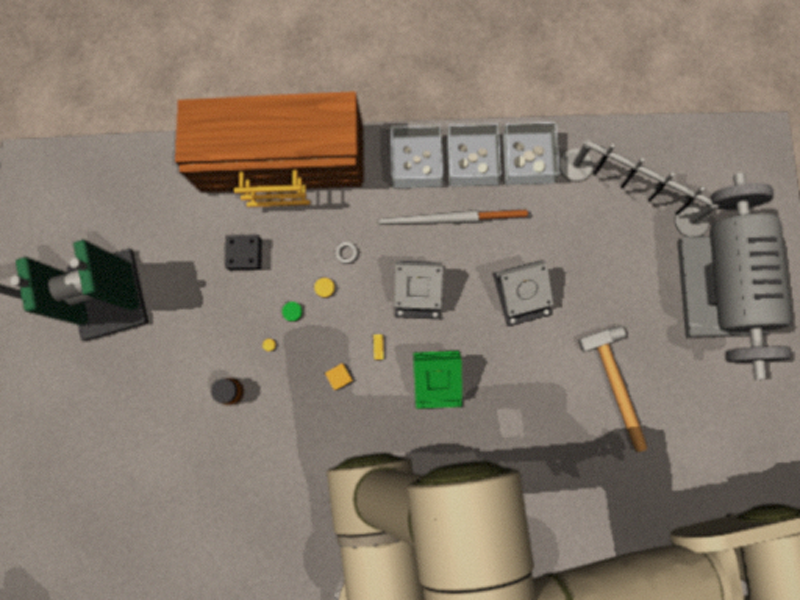

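Candidates for round_blank, in 800x600 top-picture pixels: brass disc at (325,287), green disc at (292,311), which is a look-alike, and the small disc at (269,345). I choose (325,287). For the square blank I choose (339,376); the only similar thing is the bar at (378,347). For the square die I choose the grey one at (419,287), since (438,378) is the green look-alike. The round die is at (526,290).

```bash
cat > h.py <<'E'
import numpy as np, cv2
from scipy.spatial.transform import Rotation as R
from rig import ctrl,cams
def q2R(q): q=np.asarray(q); return R.from_quat([q[1],q[2],q[3],q[0]]).as_matrix()
def ray(ci,px):
    K=np.array([[ci["fx"],0,ci["cx"]],[0,ci["fy"],ci["cy"]],[0,0,1]])
    u=cv2.undistortPoints(np.array([[px]],float),K,ci["dist_coeffs"])[0,0]
    return q2R(ci["attitude"])@np.array([u[0],-u[1],-1.])
def onz(ci,px,z):
    d=ray(ci,px); c=np.asarray(ci["xyz"]); return c+d*(z-c[2])/d[2]
def proj(ci,P):
    P=np.atleast_2d(P); p=(P-ci["xyz"])@q2R(ci["attitude"]); p=p*[1,-1,-1]
    K=np.array([[ci["fx"],0,ci["cx"]],[0,ci["fy"],ci["cy"]],[0,0,1]])
    return cv2.projectPoints(p,np.zeros(3),np.zeros(3),K,ci["dist_coeffs"])[0][:,0]
E
python3 - <<'E'
from h import *
t=cams.camera_info("top"); s=cams.camera_info("scene"); f=.64
for n,p,z in [("round",(325,287),14),("green",(292,311),14),("small",(269,345),10),("sq",(339,376),14),("bar",(378,347),10),("sqdie",(419,287),66),("rdie",(527,289),66),("greendie",(439,379),66),("jar",(226,390),60),("spacer",(347,252),12),("set",(243,251),34)]:
    print(n,onz(t,(p[0]*f,p[1]*f),z).round(1))
for n,p,z in [("round",(451,388),14),("sq",(522,335),14),("rdie",(337,243),66),("sqdie",(388,296),66)]:
    print("scene",n,onz(s,(p[0]*f,p[1]*f),z).round(1))
print(q2R(ctrl.sense()["ee_rot"]).round(3)); 
w=cams.camera_info("wrist"); print(w, ctrl.sense()["eef_pos"])
im=cv2.imread("pics/top0raw.png"); cv2.imwrite("pics/crop.png",cv2.resize(im[140:260,160:380],(792,432),interpolation=cv2.INTER_CUBIC))
E
```

```text
round [619.9 129.9  14. ]
green [573.5 196.2  14. ]
small [507.4 243.   10. ]
sq [442.7 103.7  14. ]
bar [497.8  26.6  10. ]
sqdie [605.  -57.5  66. ]
rdie [ 595.1 -262.3   66. ]
greendie [429.7 -90.1  66. ]
jar [418.7 313.9  60. ]
spacer [690.3  85.4  12. ]
set [694.2 291.3  34. ]
scene round [622.6 133.5  14. ]
scene sq [446.  107.6  14. ]
scene rdie [ 599.1 -250.2   66. ]
scene sqdie [611.2 -55.3  66. ]
[[ 0.329 -0.944 -0.   ]
 [-0.944 -0.329  0.   ]
 [-0.     0.    -1.   ]]
{'fx': 275.58823733197687, 'fy': 275.58823733197687, 'cx': 259.18942785849185, 'cy': 193.798066784848, 'dist_coeffs': array([-0.03664919,  0.        ,  0.        ,  0.        ,  0.        ]), 'xyz': array([ 245.79631993, -469.38194054,  373.37258619]), 'attitude': array([ 0.80518776, -0.1248348 ,  0.08773027, -0.57305527])} [ 172.49086565 -495.84853614  203.70797037]
```

View pics/crop.png

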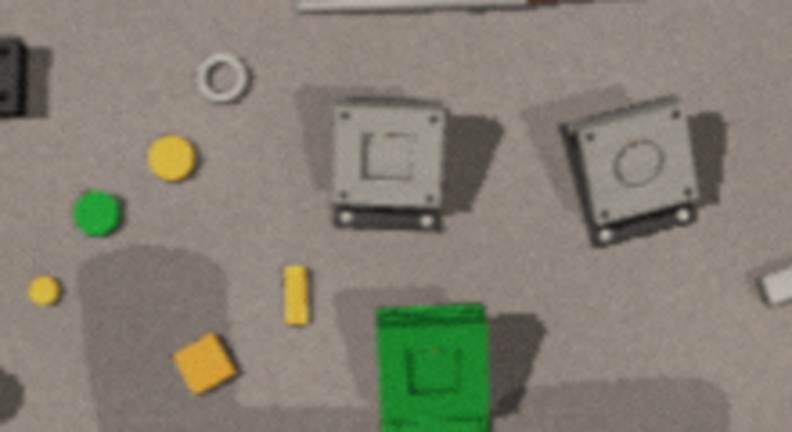

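```bash
cat >> h.py <<'E'
def st():
    s=ctrl.sense(); return np.array(s["eef_pos"]),q2R(s["ee_rot"]),s
def delta(Pt,Rt=None):
    p,Rm,s=st(); d=Rm.T@(np.asarray(Pt)-p); n=int(np.ceil(np.linalg.norm(d)/45))
    print("tool shift mm",d.round(1),"norm",(d/750).round(4),"rows",n,"per row",(d/750/max(n,1)).round(4))
    if Rt is not None:
        r=R.from_matrix(Rm.T@Rt).as_rotvec(degrees=True); n2=int(np.ceil(np.linalg.norm(r)/8.2)); print("turn deg",r.round(2),"norm",(r/45).round(4),"rows",n2,"per row",(r/45/max(n2,1)).round(4))
def down(yaw):
    c,s_=np.cos(np.radians(yaw)),np.sin(np.radians(yaw)); return np.array([[c,s_,0],[s_,-c,0],[0,0,-1.]])
E
python3 - <<'E'
from h import *
p,Rm,s=st(); w=cams.camera_info("wrist")
print("cam in tool",Rm.T@(w["xyz"]-p)); Rc=Rm.T@q2R(w["attitude"]);print("view",-Rc[:,2],"right",Rc[:,0])
Pt=np.array([490,100,250]);delta(Pt,down(90))
w2=dict(w);w2["xyz"]=Pt+down(90)@(Rm.T@(w["xyz"]-p))
A=R.from_matrix(down(90)@Rc).as_quat();w2["attitude"]=A[[3,0,1,2]]
print(proj(w2,[[443,104,7],[620,130,7]]))
E
```

```text
cam in tool [  -0.91564176  -77.93098969 -169.66488917]
view [0.00149389 0.30157773 0.95344042] right [ 9.99998083e-01  7.56548162e-04 -1.80614161e-03]
tool shift mm [-458.5 -495.6  -46.3] norm [-0.6113 -0.6609 -0.0617] rows 16 per row [-0.0382 -0.0413 -0.0039]
turn deg [  -0.      0.   -160.82] norm [-0.      0.     -3.5738] rows 20 per row [-0.      0.     -0.1787]
[[262.05291725 128.95517098]
 [277.48944485 238.30635577]]
```

Call:
play_rows --steps '[[[-0.038,-0.041,-0.004],[0,0,0]],[[-0.038,-0.041,-0.004],[0,0,0]],[[-0.038,-0.041,-0.004],[0,0,0]],[[-0.038,-0.041,-0.004],[0,0,0]],[[-0.038,-0.041,-0.004],[0,0,0]],[[-0.038,-0.041,-0.004],[0,0,0]],[[-0.038,-0.041,-0.004],[0,0,0]],[[-0.038,-0.041,-0.004],[0,0,0]],[[-0.038,-0.041,-0.004],[0,0,0]],[[-0.038,-0.041,-0.004],[0,0,0]],[[-0.038,-0.041,-0.004],[0,0,0]],[[-0.038,-0.041,-0.004],[0,0,0]],[[-0.038,-0.041,-0.004],[0,0,0]],[[-0.038,-0.041,-0.004],[0,0,0]],[[-0.038,-0.041,-0.004],[0,0,0]],[[-0.038,-0.041,-0.004],[0,0,0]]]'

```text
time_s: 2.75
eef_pos: [487.9, 98.3, 251.9]
ee_rot: [-0.0, 0.815, -0.579, 0.0]
force: [0.4, -1.6, -0.5]
grip_width: 1.002
```

Call:
play_rows --steps '[[[0,0,0],[0,0,-0.18]],[[0,0,0],[0,0,-0.18]],[[0,0,0],[0,0,-0.18]],[[0,0,0],[0,0,-0.18]],[[0,0,0],[0,0,-0.18]],[[0,0,0],[0,0,-0.18]],[[0,0,0],[0,0,-0.18]],[[0,0,0],[0,0,-0.18]],[[0,0,0],[0,0,-0.18]],[[0,0,0],[0,0,-0.18]],[[0,0,0],[0,0,-0.18]],[[0,0,0],[0,0,-0.18]],[[0,0,0],[0,0,-0.18]],[[0,0,0],[0,0,-0.18]],[[0,0,0],[0,0,-0.18]],[[0,0,0],[0,0,-0.18]],[[0,0,0],[0,0,-0.18]],[[0,0,0],[0,0,-0.18]],[[0,0,0],[0,0,-0.18]],[[0,0,0],[0,0,-0.18]]]'

```text
time_s: 4.75
eef_pos: [487.3, 96.5, 251.7]
ee_rot: [-0.0, 0.698, 0.716, 0.0]
force: [-0.2, -0.0, -0.2]
grip_width: 1.004
```

```bash
cat >> h.py <<'E'
def snap(cam,name):
    ci=cams.camera_info(cam); im=cams.capture(cam)[:,:,::-1].copy(); cv2.imwrite(f"pics/{name}.png",im); np.save(f"pics/{name}.npy",ci,allow_pickle=True)
    return ci,im
E
python3 - <<'E'
from h import *
ci,im=snap("wrist","w1"); p,Rm,s=st(); print(s["time_s"],p,Rm.round(3),s["joints"].round(2),s["force"])
cv2.imwrite("pics/w1b.png",cv2.resize(im,(800,600),interpolation=cv2.INTER_CUBIC))
for t in ("round_blank","square_blank"): print(t,cams.search_frame("wrist",t),cams.tip_of("wrist",t))
E
```

```text
4.8 [487.3341819   96.51181191 251.69884511] [[-0.033  0.999  0.   ]
 [ 0.999  0.033  0.   ]
 [ 0.     0.    -1.   ]] [-0.04  0.22  1.5   0.    1.43 -1.65] [0.89448131 0.13076885 0.55051601]
round_blank [{'rect': [279.6, 240.6, 22.2, 24.5], 'p': 0.92}, {'rect': [319.0, 214.3, 25.2, 27.0], 'p': 0.66}] [{'pixel': [319.4, 214.9], 'p': 0.67}, {'pixel': [279.8, 243.2], 'p': 0.64}]
square_blank [{'rect': [265.5, 130.6, 32.7, 35.5], 'p': 0.58}] [{'pixel': [265.8, 130.8], 'p': 0.9}]
```

View pics/w1b.png

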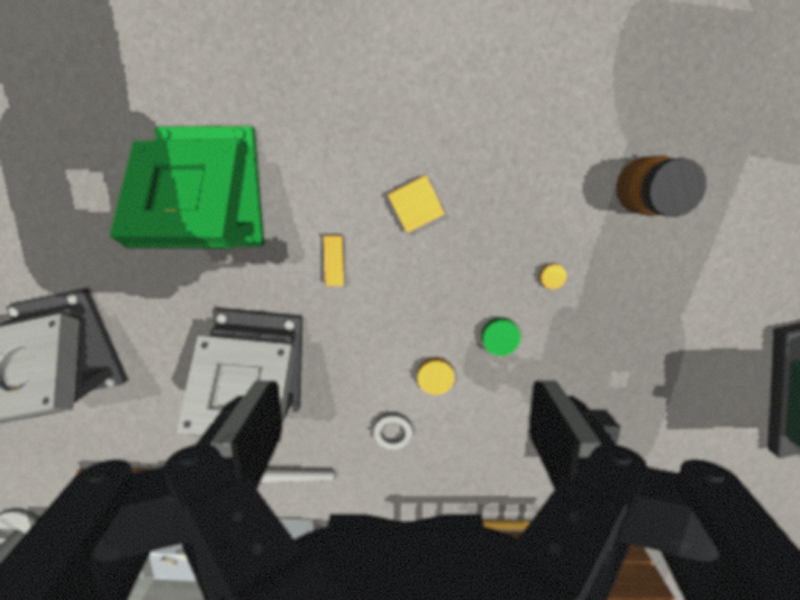

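```bash
cat >> h.py <<'E'
def brass(ci,im,z,amin=60):
    hsv=cv2.cvtColor(im,cv2.COLOR_BGR2HSV); m=cv2.inRange(hsv,(15,120,90),(32,255,255))
    cs,_=cv2.findContours(m,cv2.RETR_EXTERNAL,cv2.CHAIN_APPROX_NONE); out=[]
    for c in cs:
        if cv2.contourArea(c)<amin: continue
        W=np.array([onz(ci,q,z)[:2] for q in c[:,0].astype(float)],np.float32)
        h=cv2.convexHull(W); (cx,cy),(w,hh),a=cv2.minAreaRect(W); M=cv2.moments(h)
        pc=c[:,0].mean(0)
        print("px",pc.round(1),"rect c",round(cx,1),round(cy,1),"size",round(w,1),round(hh,1),"ang",round(a,1),"hull c",round(M["m10"]/M["m00"],1),round(M["m01"]/M["m00"],1),"area",round(cv2.contourArea(h)))
E
python3 - <<'E'
from h import *
im=cv2.imread("pics/w1.png"); ci=np.load("pics/w1.npy",allow_pickle=True).item()
print(ci["xyz"]); brass(ci,im,12)
E
```

```text
[410.79262388  95.59538144 421.38951131]
px [323.5 335.4] rect c 818.6 227.4 size 14.5 53.4 ang 1.0 hull c 817.7 227.3 area 651
px [278.4 240.5] rect c 620.4 132.1 size 38.5 38.1 ang 1.5 hull c 620.4 131.9 area 1208
px [353.3 176.3] rect c 508.8 242.1 size 24.2 23.2 ang 6.8 hull c 508.6 241.9 area 450
px [213.1 165.9] rect c 499.2 27.3 size 47.8 18.4 ang 1.4 hull c 499.1 27.3 area 828
px [265.9 129.9] rect c 443.0 105.1 size 39.8 39.7 ang 29.3 hull c 443.1 105.3 area 1527
```

```bash
python3 - <<'E'
from h import *
delta([443,105,80],down(119.3))
E
```

```text
tool shift mm [  9.3 -44.2 171.7] norm [ 0.0124 -0.0589  0.229 ] rows 4 per row [ 0.0031 -0.0147  0.0572]
turn deg [  0.     0.   -28.31] norm [ 1.000e-04  0.000e+00 -6.291e-01] rows 4 per row [ 0.      0.     -0.1573]
```

Call:
play_rows --steps '[[[0.003,-0.015,0.046],[0,0,0]],[[0.003,-0.015,0.046],[0,0,0]],[[0.003,-0.015,0.046],[0,0,0]],[[0.003,-0.014,0.046],[0,0,0]],[[0,0,0.045],[0,0,-0.157]],[[0,0,0],[0,0,-0.157]],[[0,0,0],[0,0,-0.157]],[[0,0,0],[0,0,-0.158]],[[0,0,0],[0,0,0]]]'

```text
time_s: 5.9
eef_pos: [443.0, 104.6, 80.0]
ee_rot: [0.0, 0.504, 0.863, 0.0]
force: [-0.1, -0.3, 0.1]
grip_width: 1.0
```

```bash
python3 - <<'E'
from h import *
ci,im=snap("wrist","w2"); p,Rm,s=st(); print(s["time_s"],p,np.degrees(np.arctan2(Rm[1,0],Rm[0,0])))
cv2.imwrite("pics/w2b.png",cv2.resize(im,(800,600),interpolation=cv2.INTER_CUBIC))
brass(ci,im,13)
delta([443,105,5])
E
```

```text
5.95 [442.97907625 104.57280503  79.98736499] 119.23638812458552
px [199.8 331.3] rect c 612.2 123.7 size 23.7 41.6 ang 78.3 hull c 610.4 124.1 area 729
px [342.  306.9] rect c 507.8 239.9 size 25.9 21.1 ang 56.9 hull c 507.3 240.3 area 443
px [477.9 267.5] rect c 399.5 334.6 size 11.1 29.9 ang 22.5 hull c 401.1 334.1 area 206
px [157.6 204.1] rect c 496.6 27.9 size 50.3 18.1 ang 0.5 hull c 496.6 27.9 area 886
px [259.8 194.6] rect c 442.3 105.2 size 40.7 39.9 ang 29.4 hull c 442.3 105.3 area 1586
tool shift mm [ 0.4  0.2 75. ] norm [0.0005 0.0003 0.1   ] rows 2 per row [0.0002 0.0001 0.05  ]
```

View pics/w2b.png

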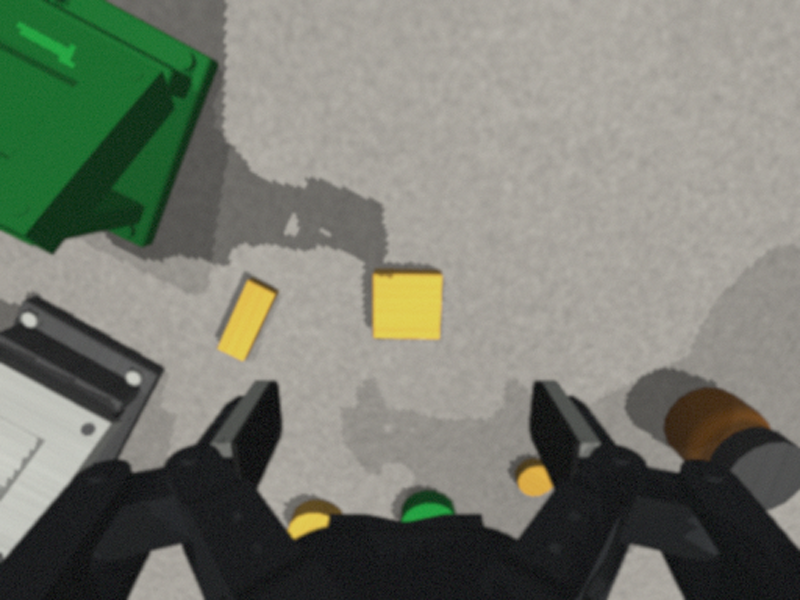

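Call:
play_rows --steps '[[[0,0,0.03],[0,0,0]],[[0,0,0.03],[0,0,0]],[[0.001,0.001,0.03],[0,0,0]],[[0,0,0.01],[0,0,0]],[[0,0,0],[0,0,0]]]'

```text
time_s: 6.45
eef_pos: [442.8, 105.6, 4.5]
ee_rot: [-0.001, 0.505, 0.863, -0.0]
force: [0.7, 0.5, -0.2]
grip_width: 1.0
```

Call:
play_rows --steps '[[[0,0,0],[0,0,0]],[[0,0,0],[0,0,0]],[[0,0,0],[0,0,0]],[[0,0,0],[0,0,0]],[[0,0,0],[0,0,0]],[[0,0,0],[0,0,0]],[[0,0,0],[0,0,0]],[[0,0,0],[0,0,0]]]' --grip 1 --squeeze 60

```text
time_s: 7.25
eef_pos: [443.2, 105.6, 4.9]
ee_rot: [-0.0, 0.504, 0.864, -0.0]
force: [-0.4, -0.7, -0.1]
grip_width: -0.0
```

```bash
python3 - <<'E'
from h import *
ci,im=snap("wrist","w3"); p,Rm,s=st(); print(s["time_s"],p,s["grip_width"],s["force"])
cv2.imwrite("pics/w3b.png",cv2.resize(im,(800,600),interpolation=cv2.INTER_CUBIC))
brass(ci,im,13)
E
```

```text
7.3 [443.19553085 105.61168781   4.92821728] -0.001578677981722389 [0.46148203 0.36797715 0.32586086]
px [508.9 354.7] rect c 441.4 333.3 size 33.0 5.0 ang 47.5 hull c 441.6 334.1 area 123
px [119.2 237.7] rect c 494.9 28.6 size 52.2 18.5 ang 0.3 hull c 495.0 28.6 area 932
px [259.3 225.9] rect c 441.3 105.1 size 42.4 39.3 ang 28.3 hull c 441.5 105.3 area 1636
```

View pics/w3b.png

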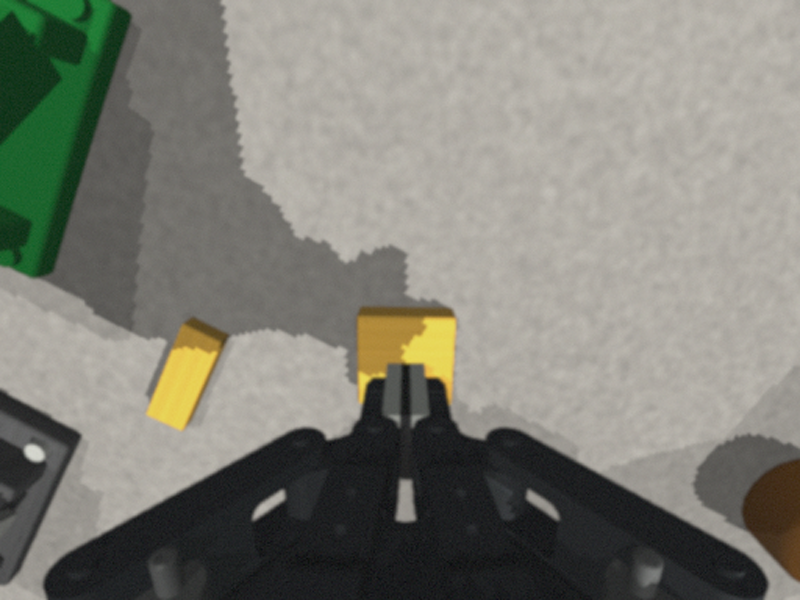

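```bash
python3 - <<'E'
from h import *
ci=np.load("pics/w3.npy",allow_pickle=True).item(); p,Rm,s=st()
for dz in (0,-9,-19,-29):
    print(dz,[(proj(ci,p+Rm@np.array([0,y,dz]))[0]*800/512).round() for y in (-11,0,11)])
print([(proj(ci,[442.8+x,105.4+y,14])[0]*800/512).round() for x,y in ((0,0),)])
im=cv2.imread("pics/w3.png");cv2.imwrite("pics/c.png",cv2.resize(im[170:300,200:320],(720,780)[:2],interpolation=cv2.INTER_CUBIC)[:600])
E
```

```text
0 [array([404., 329.]), array([404., 353.]), array([404., 376.])]
-9 [array([404., 337.]), array([404., 362.]), array([404., 386.])]
-19 [array([404., 347.]), array([404., 373.]), array([404., 398.])]
-29 [array([404., 358.]), array([404., 386.]), array([404., 412.])]
[array([404., 361.])]
```

View pics/c.png

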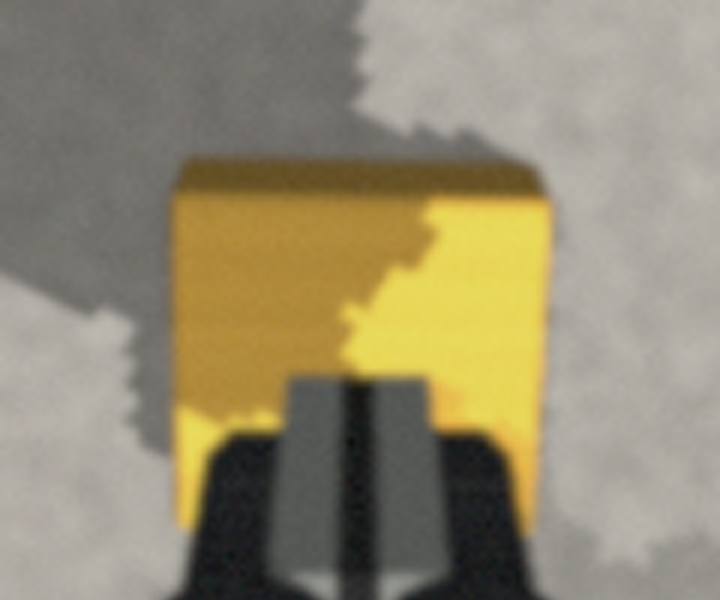

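Call:
play_rows --steps '[[[0,0,0.002],[0,0,0]],[[0,0,0.002],[0,0,0]]]'

```text
time_s: 7.5
eef_pos: [443.2, 105.6, 1.8]
ee_rot: [-0.0, 0.504, 0.864, -0.0]
force: [-0.5, 0.1, -0.6]
grip_width: 0.003
```

Call:
play_rows --steps '[[[0,0,0.002],[0,0,0]],[[0,0,0.002],[0,0,0]],[[0,0,0],[0,0,0]]]'

```text
time_s: 7.8
eef_pos: [443.0, 105.6, -1.3]
ee_rot: [-0.0, 0.504, 0.864, -0.0]
force: [0.6, 0.8, 0.9]
grip_width: 0.001
```

```bash
python3 - <<'E'
from h import *
ci,im=snap("wrist","w4"); p,Rm,s=st(); print(s["time_s"],p,s["grip_width"],s["force"])
cv2.imwrite("pics/w4b.png",cv2.resize(im[170:330,180:340],(600,600),interpolation=cv2.INTER_CUBIC))
ci,im=snap("scene","s4")
q=proj(ci,p)[0];print(q);x,y=q.astype(int)
cv2.imwrite("pics/s4b.png",cv2.resize(im[y-60:y+40,x-60:x+60],(720,600),interpolation=cv2.INTER_CUBIC))
E
```

```text
7.85 [443.13423327 105.58416568  -1.16185212] 0.00301198073000414 [-0.40260848  0.06579805  0.94128143]
[333.51259217 217.79693935]
```

View pics/w4b.png

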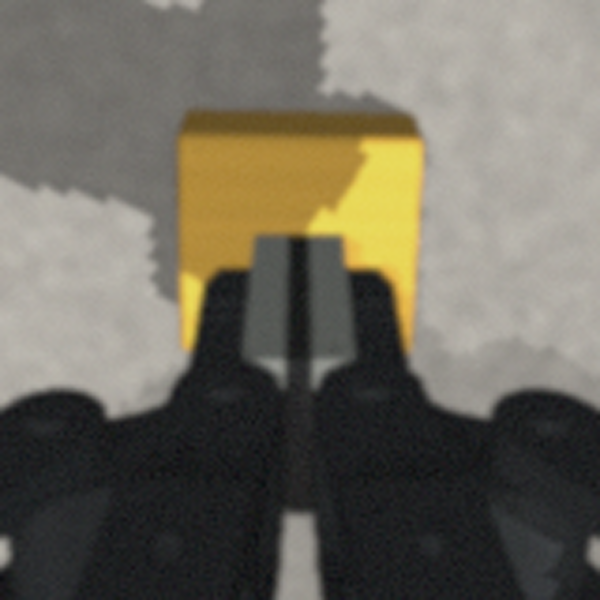

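View pics/s4b.png

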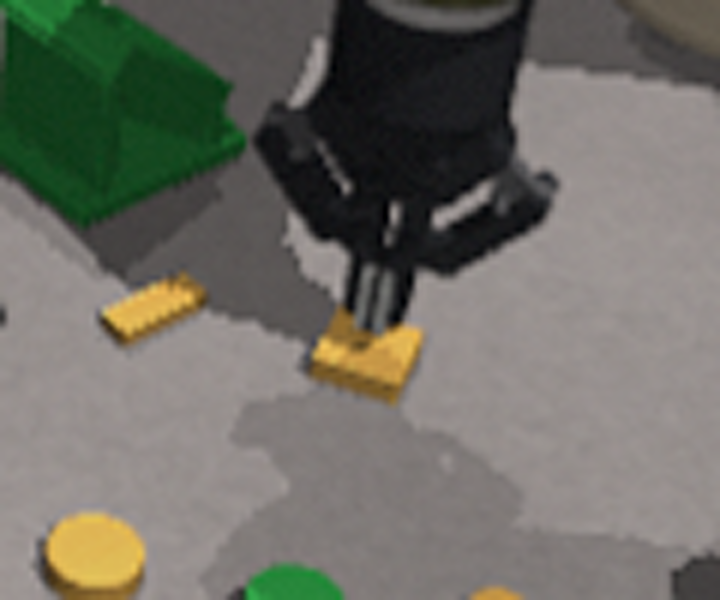

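Call:
play_rows --steps '[[[0,0,0.002],[0,0,0]],[[0,0,0],[0,0,0]]]'

```text
time_s: 8.1
eef_pos: [443.1, 105.6, -2.7]
ee_rot: [-0.0, 0.504, 0.864, -0.0]
force: [0.4, 0.3, 0.8]
grip_width: -0.004
```

Call:
play_rows --steps '[[[0,0,0.002],[0,0,0]],[[0,0,0],[0,0,0]]]'

```text
time_s: 8.3
eef_pos: [443.1, 105.6, -4.2]
ee_rot: [-0.0, 0.504, 0.864, -0.0]
force: [0.4, 0.2, -0.1]
grip_width: -0.001
```

```bash
python3 - <<'E'
from h import *
ci=cams.camera_info("scene")
for z in (-1,5,10,14,18,22,26,30): print(z,proj(ci,[443.1,105.6,z])[0].round(1))
ci,im=snap("scene","s5"); ci2,im2=snap("wrist","w5")
cv2.imwrite("pics/s5b.png",np.hstack([cv2.resize(im[180:240,300:360],(400,400),interpolation=cv2.INTER_CUBIC),cv2.resize(im2[200:280,220:300],(400,400),interpolation=cv2.INTER_CUBIC)]))
E
```

```text
-1 [333.5 217.8]
5 [333.9 216.1]
10 [334.1 214.7]
14 [334.3 213.6]
18 [334.5 212.5]
22 [334.8 211.3]
26 [335.  210.2]
30 [335.2 209. ]
```

View pics/s5b.png

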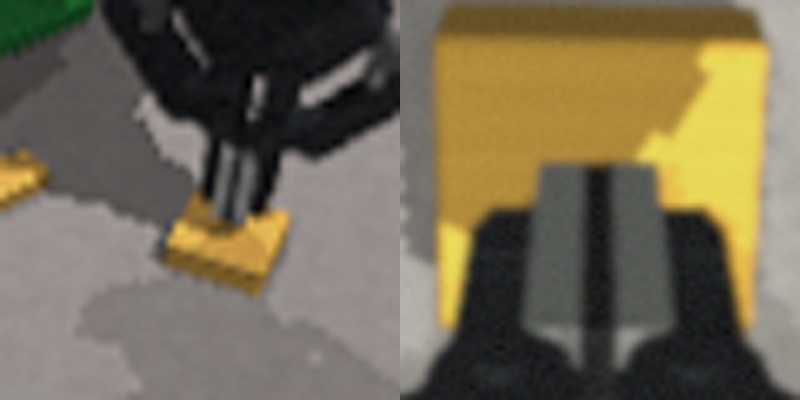

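Call:
play_rows --steps '[[[0,0,0.002],[0,0,0]],[[0,0,0],[0,0,0]]]'

```text
time_s: 8.6
eef_pos: [443.1, 105.6, -5.7]
ee_rot: [-0.0, 0.504, 0.864, -0.0]
force: [0.2, 0.9, -0.2]
grip_width: 0.004
```

Call:
play_rows --steps '[[[0,0,0.002],[0,0,0]],[[0,0,0],[0,0,0]]]'

```text
time_s: 8.8
eef_pos: [443.1, 105.6, -7.2]
ee_rot: [-0.0, 0.504, 0.864, -0.0]
force: [0.2, -0.4, 0.5]
grip_width: 0.002
```

Call:
play_rows --steps '[[[0,0,0.003],[0,0,0]],[[0,0,0.003],[0,0,0]]]'

```text
time_s: 9.0
eef_pos: [443.2, 105.6, -11.7]
ee_rot: [0.0, 0.504, 0.864, 0.0]
force: [-0.1, -0.7, -0.6]
grip_width: -0.003
```

Call:
play_rows --steps '[[[0,0,0.003],[0,0,0]],[[0,0,0],[0,0,0]]]'

```text
time_s: 9.2
eef_pos: [443.2, 105.6, -13.6]
ee_rot: [-0.0, 0.504, 0.864, -0.0]
force: [-1.4, 0.1, 7.8]
grip_width: -0.002
```

Call:
play_rows --steps '[[[0,0,-0.02],[0,0,0]],[[0,0,-0.02],[0,0,0]],[[0,0,0],[0,0,0]],[[0,0,0],[0,0,0]],[[0,0,0],[0,0,0]]]' --grip 0.42

```text
time_s: 9.7
eef_pos: [442.7, 105.6, 15.4]
ee_rot: [-0.001, 0.504, 0.864, -0.0]
force: [-0.6, -0.1, -0.8]
grip_width: 0.581
```

```bash
python3 - <<'E'
from h import *
ci2,im2=snap("wrist","w6"); p,Rm,s=st(); print(s["time_s"],p,s["grip_width"],s["force"])
brass(ci2,im2,13)
cv2.imwrite("pics/w6b.png",cv2.resize(im2[150:330,150:366],(720,600),interpolation=cv2.INTER_CUBIC))
o=cv2.imread("pics/w2.png");cv2.imwrite("pics/w2c.png",cv2.resize(o[150:330,150:366],(720,600),interpolation=cv2.INTER_CUBIC))
E
```

```text
9.75 [442.74040835 105.58530002  15.45070369] 0.5799720768177263 [-0.04221889 -0.07967063  0.06844268]
px [364.5 357.2] rect c 504.5 240.2 size 25.8 20.5 ang 62.4 hull c 504.5 240.6 area 412
px [501.4 340.5] rect c 436.9 332.5 size 41.9 13.9 ang 31.2 hull c 436.3 333.3 area 402
px [126.3 230.9] rect c 495.0 28.4 size 52.1 18.5 ang 0.6 hull c 495.1 28.5 area 931
px [258.8 222. ] rect c 441.5 105.1 size 42.5 39.5 ang 28.2 hull c 441.7 105.3 area 1642
```

View pics/w6b.png

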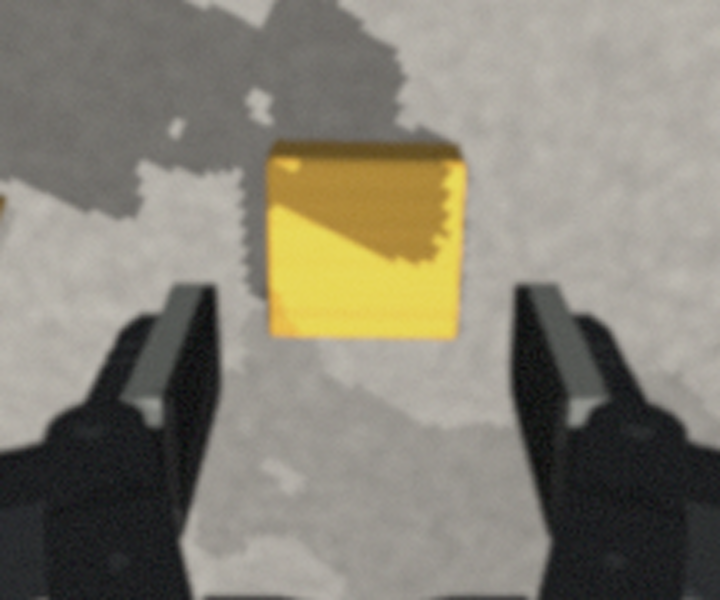

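View pics/w2c.png

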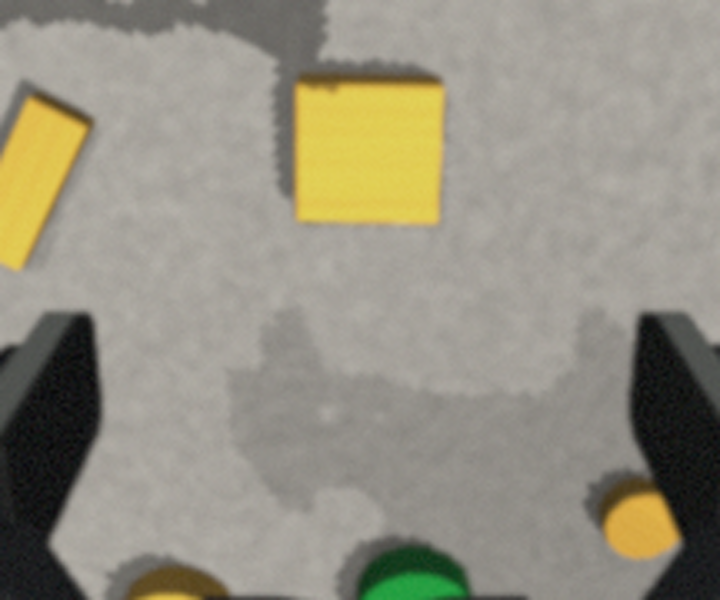

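Call:
play_rows --steps '[[[0,0,0.02],[0,0,0]],[[0,0,0.02],[0,0,0]],[[0,0,0.011],[0,0,0]],[[0,0,0],[0,0,0]]]'

```text
time_s: 10.15
eef_pos: [442.4, 105.6, -23.2]
ee_rot: [-0.001, 0.504, 0.864, -0.001]
force: [-0.1, -0.7, -0.3]
grip_width: 0.58
```

Call:
play_rows --steps '[[[0,0,0],[0,0,0]],[[0,0,0],[0,0,0]],[[0,0,0],[0,0,0]],[[0,0,0],[0,0,0]],[[0,0,0],[0,0,0]]]' --grip 1

```text
time_s: 10.65
eef_pos: [443.5, 105.6, -21.7]
ee_rot: [0.0, 0.504, 0.864, 0.0]
force: [-1.1, 0.2, 4.4]
grip_width: 0.443
```

Call:
play_rows --steps '[[[0,0,-0.01],[0,0,0]],[[0,0,-0.03],[0,0,0]],[[0,0,-0.05],[0,0,0]],[[0,0,-0.06],[0,0,0]],[[0,0,-0.06],[0,0,0]],[[0,0,0],[0,0,0]]]'

```text
time_s: 11.25
eef_pos: [445.8, 105.7, 140.9]
ee_rot: [0.005, 0.504, 0.864, 0.003]
force: [-0.5, 0.6, -2.4]
grip_width: 0.441
```

```bash
python3 - <<'E'
from h import *
ci2,im2=snap("wrist","w7"); p,Rm,s=st(); print(s["time_s"],p,s["grip_width"],s["force"],s["joints"].round(2))
cv2.imwrite("pics/w7b.png",cv2.resize(im2[150:330,150:366],(720,600),interpolation=cv2.INTER_CUBIC))
E
```

```text
11.3 [444.30637458 105.59688405 137.84595064] 0.44686863851675324 [ 0.9694907   0.23246488 -2.64596717] [-0.02  0.23  1.79 -0.    1.12 -2.11]
```

View pics/w7b.png

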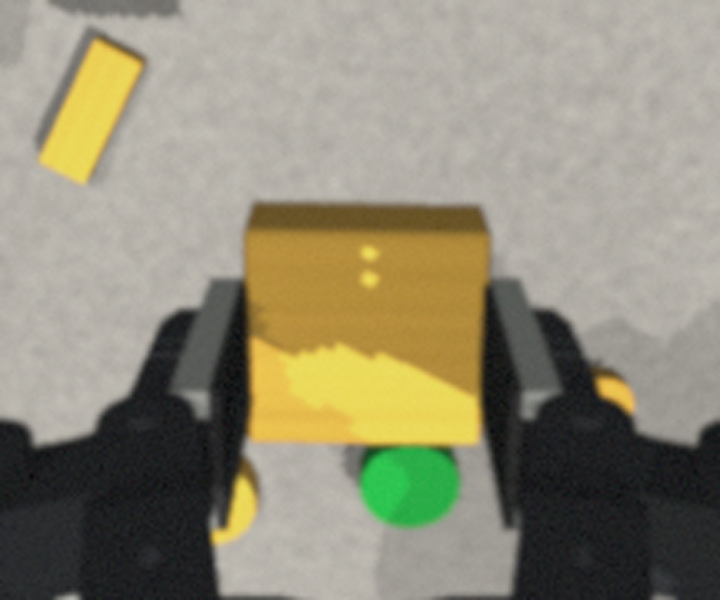

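```bash
cat >> h.py <<'E'
def dieR(psi):
    a=np.radians(35);c,s_=np.cos(np.radians(psi)),np.sin(np.radians(psi))
    x=np.array([np.cos(a)*c,np.cos(a)*s_,np.sin(a)]);z=np.array([-np.sin(a)*c,-np.sin(a)*s_,np.cos(a)]);y=np.cross(z,x)
    return np.stack([x,y,z],1)
def toolR(psi):
    D=dieR(psi); return np.stack([D[:,1],D[:,0],-D[:,2]],1)
E
python3 - <<'E'
from h import *
t=cams.camera_info("top")
f=lambda p:(160+p[0]/3.6,140+p[1]/3.6)
for a,b in (((345,217),(427,220)),((605,235),(683,216))):
    A=onz(t,f(a),14);B=onz(t,f(b),14);d=A-B;print(A,B,"psi",np.degrees(np.arctan2(-d[0],d[1])))
# held blank pose in tool frame
ci=np.load("pics/w7.npy",allow_pickle=True).item()
p,Rm,s=st(); 
K=np.array([[ci["fx"],0,ci["cx"]],[0,ci["fy"],ci["cy"]],[0,0,1]])
img=np.array([(247,232),(487,232),(480,442),(250,442)],float)/3.3333+150
obj=np.array([(-20,-20,0),(20,-20,0),(20,20,0),(-20,20,0)],float)
ok,rv,tv=cv2.solvePnP(obj,img,K,ci["dist_coeffs"])
Rcv=R.from_rotvec(rv.ravel()).as_matrix()
# tool<-cam (fixed)
Rc=Rm.T@q2R(cams.camera_info("wrist")["attitude"])@np.diag([1,-1,-1]); tc=Rm.T@(cams.camera_info("wrist")["xyz"]-p)
print("top face centre in tool",Rc@tv.ravel()+tc,"\n",(Rc@Rcv).round(3))
delta([558,-57,200],toolR(2))
E
```

```text
[563.53855476 -17.77931482  14.        ] [558.93848463 -87.74929058  14.        ] psi -3.761411320847085
[ 541.6809027  -238.69199595   14.        ] [ 556.0464904  -305.88810675   14.        ] psi 12.067379717747897
top face centre in tool [  0.84253501   2.92954267 -30.14131322] 
 [[ 1.    -0.008 -0.015]
 [ 0.009  1.     0.029]
 [ 0.015 -0.03   0.999]]
tool shift mm [-197.7   19.2  -61.5] norm [-0.2636  0.0256 -0.082 ] rows 5 per row [-0.0527  0.0051 -0.0164]
turn deg [-34.02  -8.3   26.65] norm [-0.756  -0.1845  0.5922] rows 6 per row [-0.126  -0.0308  0.0987]
```

Call:
play_rows --steps '[[[-0.053,0.005,-0.016],[0,0,0]],[[-0.053,0.005,-0.016],[0,0,0]],[[-0.053,0.005,-0.016],[0,0,0]],[[-0.053,0.005,-0.016],[0,0,0]],[[-0.052,0.005,-0.018],[0,0,0]],[[0,0,0],[0,0,0]]]'

```text
time_s: 11.9
eef_pos: [558.6, -61.2, 196.3]
ee_rot: [0.0, 0.505, 0.863, -0.0]
force: [0.0, 0.8, -1.6]
grip_width: 0.448
```

```bash
python3 - <<'E'
from h import *
print(st()[2]["joints"].round(2)); delta([558,-57,200],toolR(-4))
E
```

```text
[-0.32  0.4   1.4  -0.    1.35 -2.4 ]
tool shift mm [ 4.   1.6 -3.8] norm [ 0.0053  0.0021 -0.005 ] rows 1 per row [ 0.0053  0.0021 -0.005 ]
turn deg [-34.   -10.11  32.24] norm [-0.7556 -0.2247  0.7164] rows 6 per row [-0.1259 -0.0375  0.1194]
```

Call:
play_rows --steps '[[[0.005,0.002,-0.005],[-0.126,-0.0375,0.1195]],[[0,0,0],[-0.126,-0.0375,0.1195]],[[0,0,0],[-0.126,-0.0375,0.1195]],[[0,0,0],[-0.126,-0.0375,0.1195]],[[0,0,0],[-0.126,-0.0375,0.1195]],[[0,0,0],[-0.126,-0.0375,0.1195]],[[0,0,0],[0,0,0]],[[0,0,0],[0,0,0]]]'

```text
time_s: 12.7
eef_pos: [556.1, -53.1, 200.0]
ee_rot: [0.218, 0.696, 0.653, 0.205]
force: [0.3, -0.2, -1.8]
grip_width: 0.445
```

```bash
python3 - <<'E'
from h import *
ci2,im2=snap("wrist","w8"); p,Rm,s=st(); print(s["time_s"],p,s["joints"].round(2)); print((Rm-toolR(-4)).round(3))
cv2.imwrite("pics/w8b.png",cv2.resize(im2,(800,600),interpolation=cv2.INTER_CUBIC))
print(cams.tip_of("wrist","square_die"))
E
```

```text
12.75 [556.71501186 -53.44512526 200.57034853] [-0.41  0.09  1.93  0.36  0.58 -2.16]
[[-0.006  0.001 -0.001]
 [ 0.     0.004  0.003]
 [ 0.    -0.002 -0.001]]
[{'pixel': [260.5, 149.9], 'p': 0.87}]
```

View pics/w8b.png

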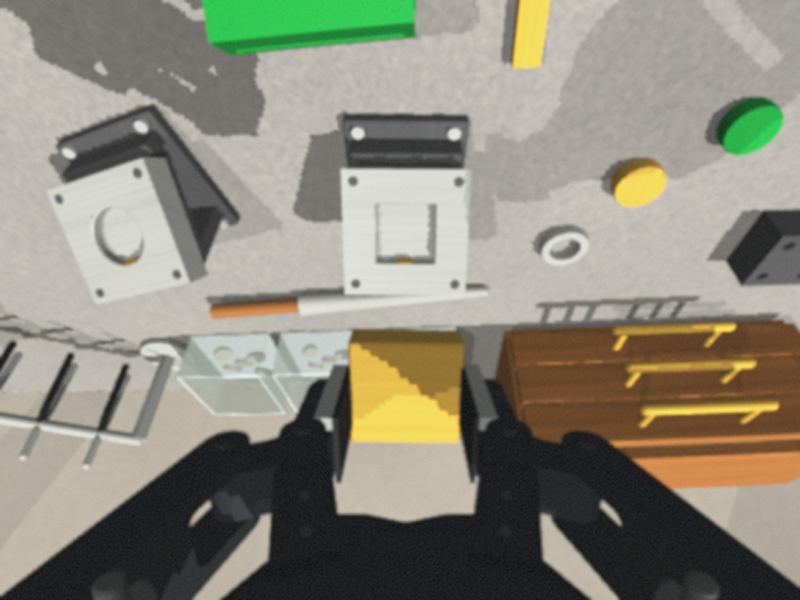

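```bash
python3 - <<'E'
import cv2
im=cv2.imread("pics/w8.png")
cv2.imwrite("pics/c1.png",cv2.resize(im[100:194,210:310],(800,752),interpolation=cv2.INTER_CUBIC)[:600])
cv2.imwrite("pics/c2.png",cv2.resize(im[95:195,28:136],(648,600),interpolation=cv2.INTER_CUBIC))
E
```

```text
(no output)
```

View pics/c1.png

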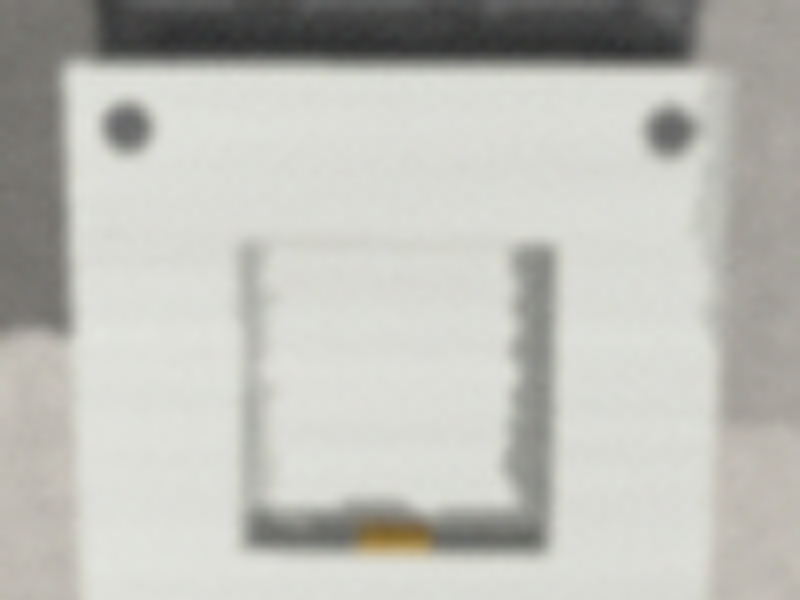

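View pics/c2.png

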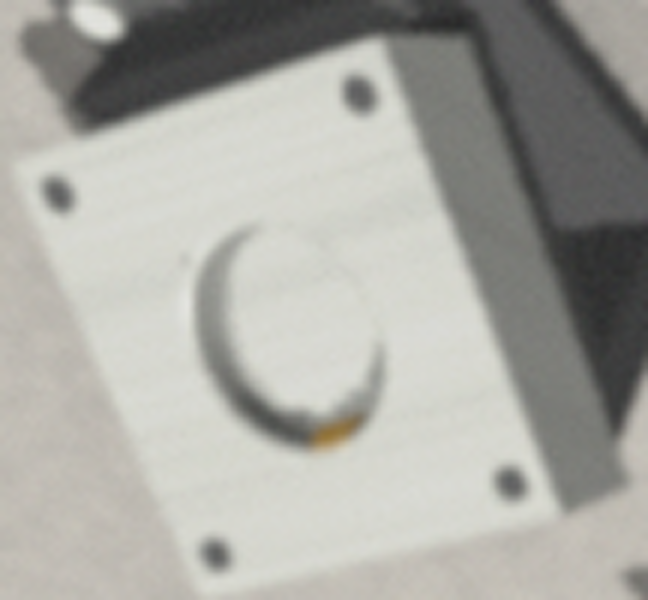

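```bash
cat >> h.py <<'E'
from scipy.optimize import least_squares
def blob(im,p,r=5):
    g=cv2.cvtColor(im,cv2.COLOR_BGR2GRAY).astype(float); x,y=map(int,np.round(p)); w=g[y-r:y+r+1,x-r:x+r+1]
    m=np.clip(np.median(w)-30-w,0,None); Y,X=np.mgrid[-r:r+1,-r:r+1]; return np.array([x+(X*m).sum()/m.sum(),y+(Y*m).sum()/m.sum()])
def fitdie(ci,pts,loc,x0,free_z=False):
    # pts pixels; loc list of ('h',sx,sy) holes or ('p',x,y,z)
    def L(h): return np.array([[l[1]*h,l[2]*h,8] if l[0]=='h' else l[1:] for l in loc],float)
    def f(v):
        z=v[4] if free_z else 66
        P=np.array([v[0],v[1],z])+L(v[3])@dieR(v[2]).T
        return (proj(ci,P)-pts).ravel()
    r=least_squares(f,list(x0)+[36]+([66] if free_z else [])); print("fit x,y,psi,h",r.x.round(2),"rms px",np.sqrt((r.fun**2).mean()).round(2)); return r.x
E
python3 - <<'E'
from h import *
im=cv2.imread("pics/w8.png"); ci=np.load("pics/w8.npy",allow_pickle=True).item()
c1=lambda x,y:(210+x/8,100+y/8); c2=lambda x,y:(28+x/6,95+y/6)
# image right=+tool x=die y ; image down = +die x
H=[blob(im,c1(128,128)),blob(im,c1(670,130)),blob(im,(355*.64,284*.64)),blob(im,(457*.64,283*.64))]
print(np.round(H,1))
hl=[('h',-1,-1),('h',-1,1),('h',1,-1),('h',1,1)]
cav=[c1(245,549),c1(548,548),c1(241,245),c1(554,245)]; cl=[('p',21.8,-21.8,8),('p',21.8,21.8,8),('p',-21.8,-21.8,8),('p',-21.8,21.8,8)]
for fz in (0,1):
    fitdie(ci,np.array(H),hl,(606,-57,-4),fz); fitdie(ci,np.array(cav),cl,(606,-57,-4),fz); fitdie(ci,np.array(H+cav),hl+cl,(606,-57,-4),fz)
G=[blob(im,c2(57,193)),blob(im,c2(360,95)),blob(im,c2(215,554)),blob(im,c2(511,482))]
for fz in (0,1): fitdie(ci,np.array(G),hl,(597,-260,12),fz)
E
```

```text
[[225.4 115.5]
 [293.3 116. ]
 [227.2 181.1]
 [290.6 181.5]]
fit x,y,psi,h [609.99 -55.96  -4.19  35.96] rms px 0.02
fit x,y,psi,h [610.83 -55.46  -3.71  36.  ] rms px 0.76
fit x,y,psi,h [610.41 -55.72  -4.07  36.01] rms px 0.6
fit x,y,psi,h [1216.45  -96.21   -4.19  140.32 -580.19] rms px 0.02
fit x,y,psi,h [618.83 -55.98  -3.71  36.29  57.25] rms px 0.16
fit x,y,psi,h [618.74 -56.27  -4.08  37.45  57.01] rms px 0.25
fit x,y,psi,h [ 597.55 -260.62   13.37   36.02] rms px 0.11
fit x,y,psi,h [ 788.42 -474.06   13.37   70.98 -150.11] rms px 0.11
```

```bash
python3 - <<'E'
import cv2
im=cv2.imread("pics/w8.png")
cv2.imwrite("pics/c3.png",cv2.resize(im[200:295,205:315],(770,665),interpolation=cv2.INTER_CUBIC)[:600])
E
```

```text
(no output)
```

View pics/c3.png

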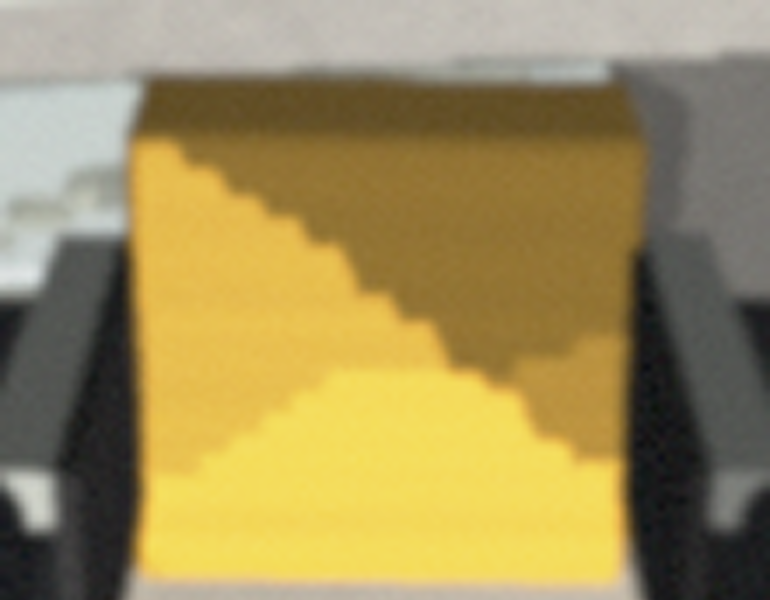

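```bash
python3 - <<'E'
from h import *
ci=np.load("pics/w8.npy",allow_pickle=True).item(); w=cams.camera_info("wrist"); p,Rm,s=st()
print(w["xyz"]-ci["xyz"])
c=lambda x,y:(205+x/7,200+y/7)
pts=np.array([c(132,137),c(645,137),c(138,580),c(627,580),c(148,82),c(632,84)])
# top at z-7 (towards -tool z), bottom +7
obj=np.array([(-20,-20,-6.5),(20,-20,-6.5),(-20,20,-7),(20,20,-7),(-20,-20,6),(20,-20,6)],float)
def f(v,mask=None):
    Q=R.from_rotvec([v[3],0,v[4]]).apply(obj)+v[:3]
    return (proj(ci,p+Q@Rm.T)-pts).ravel()
r=least_squares(f,[0,0,-29,0,0]);print(r.x.round(3),r.fun.round(2))
r=least_squares(lambda v:f([v[0],v[1],-28.7,0,0]),[0,0]);print(r.x.round(3),r.fun.round(2))
E
```

```text
[ 0.75624522 -0.33697877  0.46400969]
[ 1.936e+00  1.590e-01 -2.504e+01 -2.000e-03  6.000e-03] [-0.27 -0.17  0.28  0.35  1.03  0.14 -0.48  0.6   0.1  -0.57 -0.66 -0.37]
[ 1.966 -1.615] [-1.46 -0.31  1.17 -0.23  0.47  1.55  0.68  1.64 -0.93 -0.96  0.09 -1.17]
```

```bash
cat >> h.py <<'E'
def place(c,psi,zc,b,dx=0,dy=0):
    D=dieR(psi); Rt=toolR(psi); Pt=np.array(c)+D@np.array([dx,dy,zc])-Rt@np.array(b); print("target",Pt.round(1)); delta(Pt,Rt)
E
python3 - <<'E'
from h import *
place([610,-56,66],-4.2,27,[1.94,-.8,-28.7])
E
```

```text
target [611.5 -58.1  65.1]
tool shift mm [ -0.9 -32.9 142.6] norm [-0.0012 -0.0438  0.1901] rows 4 per row [-0.0003 -0.011   0.0475]
turn deg [-0.07 -0.29  0.4 ] norm [-0.0016 -0.0065  0.0089] rows 1 per row [-0.0016 -0.0065  0.0089]
```

Call:
play_rows --steps '[[[-0.001,-0.022,0.02],[0,-0.006,0.009]],[[0,-0.022,0.04],[0,0,0]],[[0,0,0.05],[0,0,0]],[[0,0,0.05],[0,0,0]],[[0,0,0.02],[0,0,0]],[[0,0,0.01],[0,0,0]],[[0,0,0],[0,0,0]],[[0,0,0],[0,0,0]]]'

```text
time_s: 13.6
eef_pos: [611.3, -58.3, 65.9]
ee_rot: [0.221, 0.699, 0.649, 0.205]
force: [-1.0, 0.2, -2.1]
grip_width: 0.445
```

```bash
python3 - <<'E'
from h import *
ci2,im2=snap("wrist","w9"); p,Rm,s=st(); print(s["time_s"],p,s["force"])
place([610,-56,66],-4.2,27,[1.94,-.8,-28.7])
cv2.imwrite("pics/w9b.png",cv2.resize(im2[90:310,130:386],(698,600),interpolation=cv2.INTER_CUBIC))
ci3,im3=snap("scene","s9"); q=proj(ci3,p)[0].astype(int); print(q)
cv2.imwrite("pics/s9b.png",cv2.resize(im3[q[1]-70:q[1]+50,q[0]-70:q[0]+70],(700,600),interpolation=cv2.INTER_CUBIC))
E
```

```text
13.65 [611.23574645 -58.34108482  66.12311298] [-0.85558956 -0.4059999  -0.55351886]
target [611.5 -58.1  65.1]
tool shift mm [ 0.3 -0.4  1. ] norm [ 0.0004 -0.0006  0.0013] rows 1 per row [ 0.0004 -0.0006  0.0013]
turn deg [ 0.09  0.01 -0.08] norm [ 0.0019  0.0003 -0.0018] rows 1 per row [ 0.0019  0.0003 -0.0018]
[247 188]
```

View pics/w9b.png

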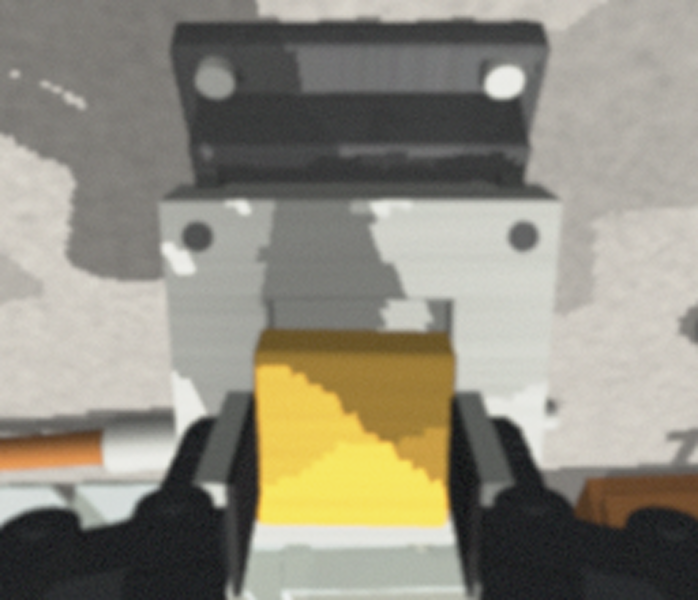

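View pics/s9b.png

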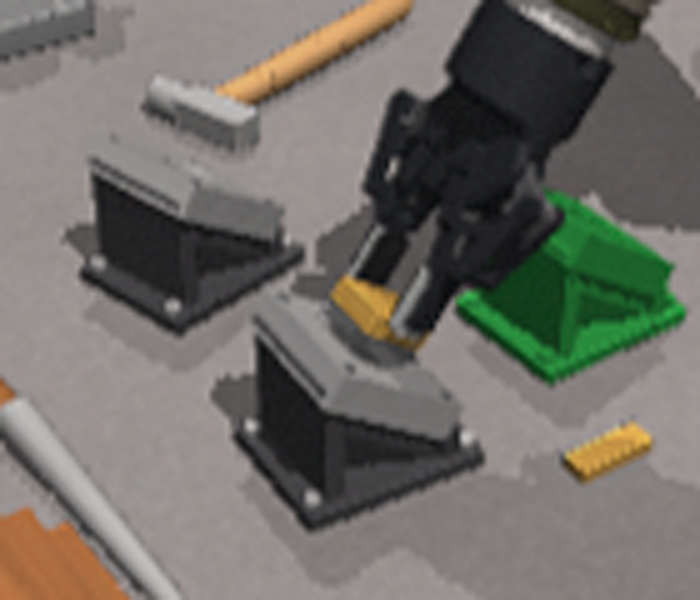

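```bash
cat >> h.py <<'E'
TC=np.array([-0.9156,-77.931,-169.665]); 
def toolpose(ci):
    # tool pose from camera pose (fixed extrinsics)
    Rcw=q2R(ci["attitude"]); Rct=np.array([[0.999998,0,0],[0,0,0],[0,0,0]])
    V=np.array([0.00149389,0.30157773,0.95344042]); X=np.array([0.999998,0.00075655,-0.00180614])
    Rc=np.stack([X,np.cross(-V,X),-V],1); Rt=Rcw@Rc.T; return np.array(ci["xyz"])-Rt@TC,Rt
E
python3 - <<'E'
from h import *
im8=cv2.imread("pics/w8.png"); ci8=np.load("pics/w8.npy",allow_pickle=True).item(); 
im9=cv2.imread("pics/w9.png"); ci9=np.load("pics/w9.npy",allow_pickle=True).item()
c=lambda x,y:(205+x/7,200+y/7)
k9=600/220; d=lambda x,y:(130+x/k9,90+y/k9)
obj=np.array([(-20,-20,-6.5),(20,-20,-6.5),(-20,20,-7),(20,20,-7),(-20,-20,6),(20,-20,6)],float)
for ci,pts in ((ci8,[c(132,137),c(645,137),c(138,580),c(627,580),c(148,82),c(632,84)]),(ci9,[d(256,354),d(455,352),d(259,524),d(447,522),d(263,332),d(450,332)])):
    pts=np.array(pts); p,Rm=toolpose(ci); print("tcp",p.round(1))
    f=lambda v:(proj(ci,p+(R.from_rotvec([0,0,v[3] if len(v)>3 else 0]).apply(obj)+(v[:3] if len(v)>2 else [v[0],v[1],-28.7]))@Rm.T)-pts).ravel()
    r=least_squares(f,[0,0,-29,0]);print(r.x.round(3),r.fun.round(2))
    r=least_squares(f,[0,0]);print(r.x.round(3))
H=[blob(im9,d(197,237)),blob(im9,d(523,237))]; ci=ci9
p,Rm=toolpose(ci9)
for L in (36,):
    f=lambda v:(proj(ci,np.array([v[0],v[1],66])+np.array([[-L,-L,8],[-L,L,8.]])@dieR(v[2]).T)-H).ravel()
    r=least_squares(f,[610,-56,-4]); print("die",r.x,r.fun)
    P=np.array([r.x[0],r.x[1],66]); print("die floor centre in tool",Rm.T@(P-p))
for c0 in ([610,-56,66],):print("prev die in tool",Rm.T@(np.array(c0)-p))
E
```

```text
tcp [557.  -51.6 200.4]
[-1.4000e-01  3.7900e-01 -2.5344e+01  9.0000e-03] [-0.26 -0.1   0.36  0.4   1.01  0.14 -0.51  0.53  0.04 -0.59 -0.65 -0.4 ]
[-0.101 -1.248]
tcp [612.2 -56.8  66.3]
[-1.7700e-01  9.3500e-01 -2.3662e+01  5.0000e-03] [-0.05 -0.47  0.03  0.53  1.17  0.03 -0.16  0.96 -0.07 -0.65 -0.92 -0.4 ]
[-0.168 -1.499]h.py:45: RuntimeWarning: invalid value encountered in scalar divide
  m=np.clip(np.median(w)-30-w,0,None); Y,X=np.mgrid[-r:r+1,-r:r+1]; return np.array([x+(X*m).sum()/m.sum(),y+(Y*m).sum()/m.sum()])
Traceback (most recent call last):
ValueError: Residuals are not finite in the initial point.
```

```bash
python3 - <<'E'
from h import *
for i in range(3):
    w=cams.camera_info("wrist"); p,Rm,s=st(); print(Rm.T@(w["xyz"]-p), (Rm.T@q2R(w["attitude"])).round(4)[:,[0,2]].ravel(), s["ee_rot"],p)
im9=cv2.imread("pics/w9.png");cv2.imwrite("pics/c9.png",im9[170:185,195:210])
E
```

```text
[   1.18673252  -77.02257443 -169.53331405] [ 1.000e+00  1.700e-03 -4.000e-04 -3.018e-01  1.900e-03 -9.534e-01] [0.22078719 0.69900932 0.64845982 0.20527749] [611.181167   -58.36971886  66.1648945 ]
[   1.18673252  -77.02257443 -169.53331405] [ 1.000e+00  1.700e-03 -4.000e-04 -3.018e-01  1.900e-03 -9.534e-01] [0.22078719 0.69900932 0.64845982 0.20527749] [611.181167   -58.36971886  66.1648945 ]
[   1.18673252  -77.02257443 -169.53331405] [ 1.000e+00  1.700e-03 -4.000e-04 -3.018e-01  1.900e-03 -9.534e-01] [0.22078719 0.69900932 0.64845982 0.20527749] [611.181167   -58.36971886  66.1648945 ]
```

```bash
sed -i 's/np.median(w)-30-w/np.median(w)-15-w/' h.py; sed -i 's/^TC=.*/TC=np.array([0.,-77.4,-169.6])/' h.py; python3 - <<'E'
from h import *
im9=cv2.imread("pics/w9.png"); ci9=np.load("pics/w9.npy",allow_pickle=True).item()
k9=600/220; d=lambda x,y:(130+x/k9,90+y/k9)
obj=np.array([(-20,-20,-6.5),(20,-20,-6.5),(-20,20,-7),(20,20,-7),(-20,-20,6),(20,-20,6)],float)
ci=ci9;p,Rm=toolpose(ci)
print(p,st()[0])
pts=np.array([d(256,354),d(455,352),d(259,524),d(447,522),d(263,332),d(450,332)])
f=lambda v:(proj(ci,p+(R.from_rotvec([0,0,v[2]]).apply(obj)+[v[0],v[1],-28.7])@Rm.T)-pts).ravel()
b=least_squares(f,[0,0,0]).x;print("blank",b)
H=np.array([blob(im9,d(197,237)),blob(im9,d(523,237))]);print(H)
f=lambda v:(proj(ci,np.array([v[0],v[1],66])+np.array([[-36,-36,8],[-36,36,8.]])@dieR(v[2]).T)-H).ravel()
r=least_squares(f,[610,-56,-4]); print("die",r.x,r.fun)
P=np.array([r.x[0],r.x[1],66]); print("die in tool",Rm.T@(P-p)); print("prev die in tool",Rm.T@(np.array([610,-56,66])-p))
E
```

```text
[611.67864048 -57.69443788  66.03160785] [611.181167   -58.36971886  66.1648945 ]
blank [ 0.71185818 -0.99939419  0.00548045]
[[         nan          nan]
 [322.52173913 176.08695652]]h.py:45: RuntimeWarning: invalid value encountered in scalar divide
  m=np.clip(np.median(w)-15-w,0,None); Y,X=np.mgrid[-r:r+1,-r:r+1]; return np.array([x+(X*m).sum()/m.sum(),y+(Y*m).sum()/m.sum()])
Traceback (most recent call last):
ValueError: Residuals are not finite in the initial point.
```

```bash
python3 - <<'E'
from h import *
im9=cv2.imread("pics/w9.png"); ci9=np.load("pics/w9.npy",allow_pickle=True).item()
k9=600/220; d=lambda x,y:(130+x/k9,90+y/k9)
ci=ci9;p,Rm=toolpose(ci)
H=np.array([d(197.5,237),d(523.5,237)])-[.2,.2];print(H)
f=lambda v:(proj(ci,np.array([v[0],v[1],66])+np.array([[-36,-36,8],[-36,36,8.]])@dieR(v[2]).T)-H).ravel()
r=least_squares(f,[610,-56,-4]); print("die",r.x,r.fun)
P=np.array([r.x[0],r.x[1],66]); print("die in tool",Rm.T@(P-p)); print("prev die in tool",Rm.T@(np.array([610,-56,66])-p))
f=lambda v:(proj(ci,np.array([v[0],v[1],v[3]])+np.array([[-36,-36,8],[-36,36,8.]])@dieR(v[2]).T)-H).ravel()
r=least_squares(f,[610,-56,-4,66]); P=np.array([r.x[0],r.x[1],r.x[3]]);print(r.x, "die in tool",Rm.T@(P-p))
E
```

```text
[[202.21666667 176.7       ]
 [321.75       176.7       ]]
die [610.20917274 -55.63255267  -4.24715549] [-0.15671079  0.03941511  0.15665725  0.04267773]
die in tool [ 1.94496904 -1.34180599 -0.91014086]
prev die in tool [ 1.5627607  -1.49040874 -1.01312031]
[610.52276958 -55.65089014  -4.24478838  65.69511504] die in tool [ 1.95126755 -1.25990313 -0.48015676]
```

Call:
play_rows --steps '[[[0.0016,-0.0004,0],[0,0,0]],[[0,0,0.007],[0,0,0]],[[0,0,0.007],[0,0,0]],[[0,0,0],[0,0,0]]]'

```text
time_s: 14.1
eef_pos: [616.9, -57.5, 55.6]
ee_rot: [0.22, 0.699, 0.649, 0.205]
force: [1.3, 0.3, -2.3]
grip_width: 0.445
```

Call:
play_rows --steps '[[[0,0,0.002],[0,0,0]],[[0,0,0],[0,0,0]]]'

```text
time_s: 14.3
eef_pos: [617.7, -57.6, 54.9]
ee_rot: [0.22, 0.699, 0.648, 0.205]
force: [-0.8, -0.5, -1.8]
grip_width: 0.441
```

Call:
play_rows --steps '[[[0,0,0.002],[0,0,0]],[[0,0,0],[0,0,0]]]'

```text
time_s: 14.5
eef_pos: [618.6, -57.6, 53.7]
ee_rot: [0.22, 0.699, 0.648, 0.205]
force: [-0.3, 0.1, -1.8]
grip_width: 0.445
```

```bash
cat >> h.py <<'E'
def rep(c,psi):
    p,Rm,s=st(); D=dieR(psi); print("t",round(s["time_s"],2),"TCP in die",(D.T@(p-np.array(c))).round(2),"F die",(D.T@np.array(s["force"])).round(1),"w",round(s["grip_width"],3))
E
python3 - <<'E'
from h import *
rep([609.5,-56.7,66],-4.2)
ci2,im2=snap("wrist","w10")
cv2.imwrite("pics/w10b.png",cv2.resize(im2[90:310,130:386],(698,600),interpolation=cv2.INTER_CUBIC))
E
```

```text
t 14.5 TCP in die [  0.43  -0.27 -15.28] F die [-1.3  0.1 -1.3] w 0.445
```

View pics/w10b.png

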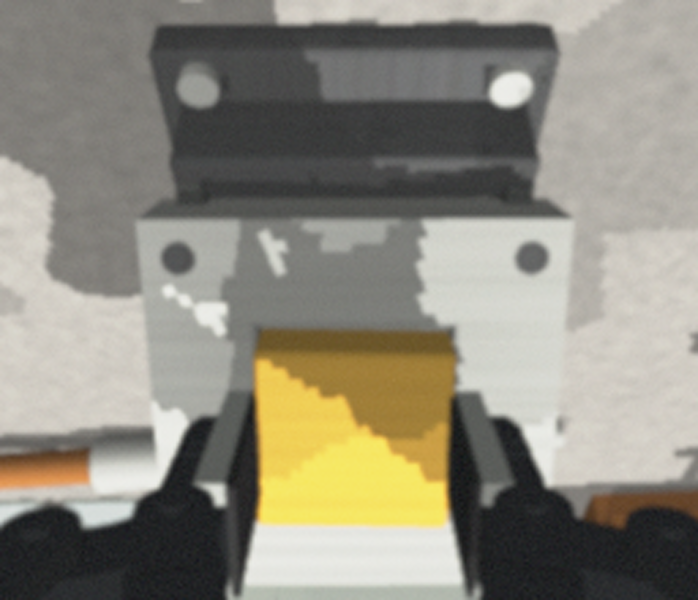

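Call:
play_rows --steps '[[[0,0,0.002],[0,0,0]],[[0,0,0],[0,0,0]]]'

```text
time_s: 14.75
eef_pos: [619.3, -57.7, 52.4]
ee_rot: [0.22, 0.699, 0.648, 0.205]
force: [-0.7, -0.1, -1.4]
grip_width: 0.448
```

Call:
play_rows --steps '[[[0,0,0.002],[0,0,0]],[[0,0,0],[0,0,0]]]'

```text
time_s: 14.95
eef_pos: [620.1, -57.7, 51.2]
ee_rot: [0.22, 0.699, 0.649, 0.205]
force: [-1.8, -0.7, -1.2]
grip_width: 0.446
```

```bash
python3 - <<'E'
from h import *
rep([609.5,-56.7,66],-4.2)
E
```

```text
t 14.95 TCP in die [  0.25  -0.21 -18.26] F die [-2.1 -0.9 -0. ] w 0.446
```

Call:
play_rows --steps '[[[0,0,0.002],[0,0,0]],[[0,0,0],[0,0,0]]]'

```text
time_s: 15.15
eef_pos: [621.1, -57.8, 49.9]
ee_rot: [0.22, 0.699, 0.649, 0.205]
force: [0.5, 0.3, -3.9]
grip_width: 0.446
```

Call:
play_rows --steps '[[[0,0,0.002],[0,0,0]],[[0,0,0],[0,0,0]]]'

```text
time_s: 15.35
eef_pos: [621.7, -57.8, 49.1]
ee_rot: [0.22, 0.699, 0.649, 0.205]
force: [-9.0, 0.3, 6.2]
grip_width: 0.448
```

```bash
python3 - <<'E'
from h import *
rep([609.5,-56.7,66],-4.2)
ci2,im2=snap("wrist","w11")
cv2.imwrite("pics/w11b.png",cv2.resize(im2[90:310,130:386],(698,600),interpolation=cv2.INTER_CUBIC))
E
```

```text
t 15.35 TCP in die [  0.33  -0.18 -20.88] F die [-3.8 -0.3 10.2] w 0.448
```

View pics/w11b.png

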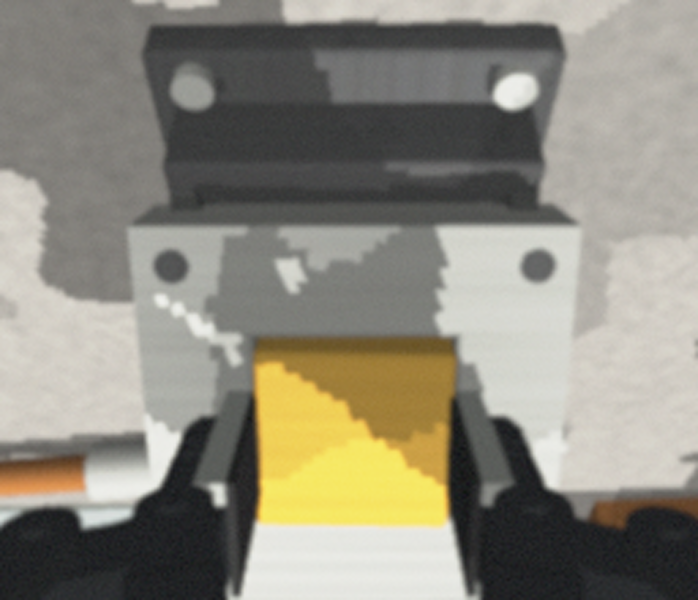

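Call:
play_rows --steps '[[[0,0,0.002],[0,0,0]],[[0,0,0],[0,0,0]]]'

```text
time_s: 15.6
eef_pos: [621.9, -57.7, 49.0]
ee_rot: [0.22, 0.699, 0.649, 0.205]
force: [-33.4, 0.1, 28.1]
grip_width: 0.444
```

```bash
python3 - <<'E'
from h import *
rep([609.5,-56.7,66],-4.2)
E
```

```text
t 15.6 TCP in die [  0.41  -0.14 -21.04] F die [-11.2  -2.3  42.1] w 0.444
```

Call:
play_rows --steps '[[[0,0,-0.0025],[0,0,0]],[[0,0,0],[0,0,0]]]'

```text
time_s: 15.8
eef_pos: [621.6, -57.8, 49.3]
ee_rot: [0.22, 0.699, 0.648, 0.205]
force: [-2.7, 1.1, -1.0]
grip_width: 0.447
```

Call:
play_rows --steps '[[[0,0,0],[0,0,0]],[[0,0,0],[0,0,0]],[[0,0,0],[0,0,0]],[[0,0,-0.01],[0,0,0]],[[0,0,-0.03],[0,0,0]],[[0,0,-0.04],[0,0,0]],[[0,0,0],[0,0,0]]]' --grip 0.25

```text
time_s: 16.5
eef_pos: [587.3, -55.6, 101.4]
ee_rot: [0.222, 0.699, 0.648, 0.206]
force: [1.4, -0.2, 0.5]
grip_width: 0.75
```

```bash
python3 - <<'E'
from h import *
rep([609.5,-56.7,66],-4.2)
ci2,im2=snap("wrist","w12")
cv2.imwrite("pics/w12b.png",cv2.resize(im2[90:310,130:386],(698,600),interpolation=cv2.INTER_CUBIC))
E
```

```text
t 16.5 TCP in die [ 2.14 -0.5  41.76] F die [ 1.5 -0.1 -0.4] w 0.75
```

View pics/w12b.png

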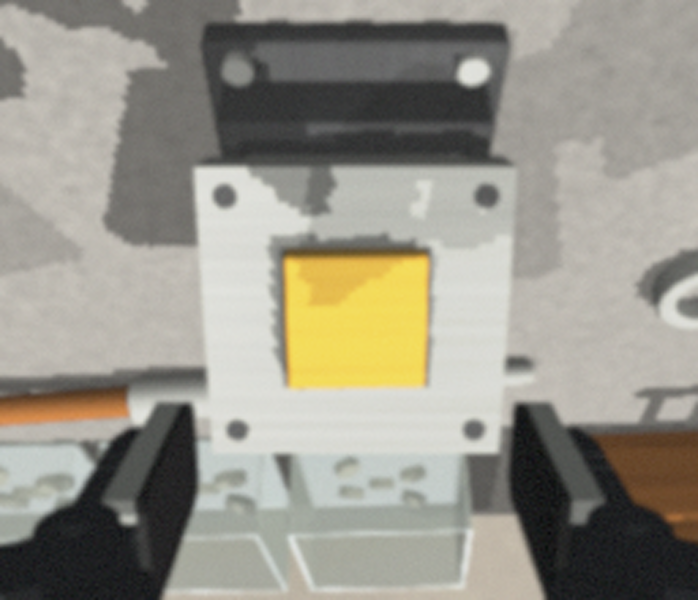

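Call:
play_rows --steps '[[[0,0,0],[0,0,0]],[[0,0,0],[0,0,0]],[[0,0,0.03],[0,0,0]],[[0,0,0.03],[0,0,0]],[[0,0,0.007],[0,0,0]],[[0,0,0],[0,0,0]],[[0,0,0],[0,0,0]]]' --grip 1

```text
time_s: 17.25
eef_pos: [616.0, -57.4, 57.5]
ee_rot: [0.22, 0.699, 0.649, 0.205]
force: [0.1, 0.1, -0.6]
grip_width: 0.002
```

```bash
python3 - <<'E'
from h import *
rep([609.5,-56.7,66],-4.2)
E
```

```text
t 17.25 TCP in die [  0.48  -0.19 -10.76] F die [-0.3  0.1 -0.6] w 0.002
```

Call:
play_rows --steps '[[[0,0,0.002],[0,0,0]],[[0,0,0],[0,0,0]]]'

```text
time_s: 17.45
eef_pos: [617.1, -57.6, 56.5]
ee_rot: [0.221, 0.699, 0.648, 0.205]
force: [0.2, 0.5, 0.6]
grip_width: -0.003
```

Call:
play_rows --steps '[[[0,0,0.0015],[0,0,0]],[[0,0,0],[0,0,0]]]'

```text
time_s: 17.65
eef_pos: [617.8, -57.7, 55.4]
ee_rot: [0.221, 0.699, 0.648, 0.205]
force: [-0.8, 0.1, 1.8]
grip_width: 0.002
```

```bash
python3 - <<'E'
from h import *
rep([609.5,-56.7,66],-4.2)
E
```

```text
t 17.65 TCP in die [  0.8   -0.34 -13.47] F die [ 0.4 -0.   2. ] w 0.002
```

Call:
play_rows --steps '[[[0,0,0.001],[0,0,0]],[[0,0,0],[0,0,0]]]'

```text
time_s: 17.85
eef_pos: [618.0, -57.7, 55.2]
ee_rot: [0.221, 0.699, 0.648, 0.205]
force: [-10.6, -0.1, 10.7]
grip_width: 0.001
```

```bash
python3 - <<'E'
from h import *
rep([609.5,-56.7,66],-4.2)
E
```

```text
t 17.85 TCP in die [  0.79  -0.39 -13.76] F die [-2.5 -0.9 14.8] w 0.001
```

Call:
play_rows --steps '[[[0,0,-0.03],[0,0,0]],[[0,0,-0.06],[0,0,0]],[[0,0,-0.06],[0,0,0]],[[0,0,0],[0,0,0]]]' --grip 0.25

```text
time_s: 18.25
eef_pos: [553.7, -53.1, 151.5]
ee_rot: [0.224, 0.698, 0.648, 0.206]
force: [-0.2, -0.3, -0.6]
grip_width: 0.677
```

```bash
python3 - <<'E'
from h import *
rep([609.5,-56.7,66],-4.2)
ci2,im2=snap("wrist","w13")
cv2.imwrite("pics/w13b.png",cv2.resize(im2,(800,600),interpolation=cv2.INTER_CUBIC))
print(st()[2]["joints"].round(2))
delta([620,131,100],down(86))
E
```

```text
t 18.25 TCP in die [  3.23  -0.54 102.16] F die [-0.5 -0.3 -0.4] w 0.677
[-0.4   0.16  2.01  0.47  0.43 -2.27]
tool shift mm [188.6  14.1  70.1] norm [0.2515 0.0188 0.0935] rows 5 per row [0.0503 0.0038 0.0187]
turn deg [35.27  0.13 -0.3 ] norm [ 0.7838  0.0028 -0.0066] rows 5 per row [ 0.1568  0.0006 -0.0013]
```

View pics/w13b.png

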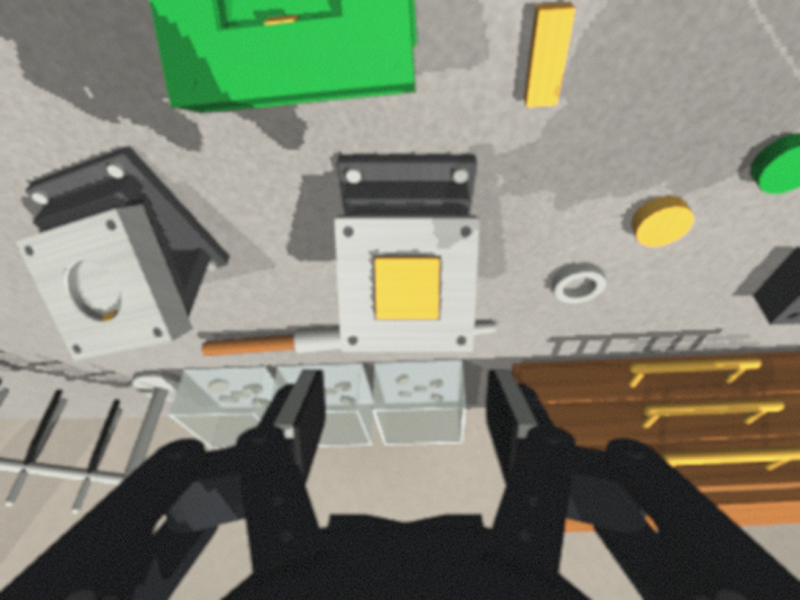

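Call:
play_rows --steps '[[[0.05,0,0],[0,0,0]],[[0.05,0,0],[0,0,0]],[[0.05,0.004,0.02],[0,0,0]],[[0.05,0.005,0.035],[0.157,0,0]],[[0.0515,0.01,0.039],[0.157,0,0]],[[0,0,0],[0.157,0,0]],[[0,0,0],[0.157,0,0]],[[0,0,0],[0.156,0,0]],[[0,0,0],[0,0,0]],[[0,0,0],[0,0,0]]]'

```text
time_s: 19.3
eef_pos: [617.1, 131.7, 92.3]
ee_rot: [-0.002, 0.733, 0.68, -0.001]
force: [-0.0, 0.2, -0.1]
grip_width: 0.749
```

```bash
python3 - <<'E'
from h import *
ci2,im2=snap("wrist","w14"); p,Rm,s=st(); print(s["time_s"],p,s["joints"].round(2))
brass(ci2,im2,13)
delta([620,131,50],down(86))
cv2.imwrite("pics/w14b.png",cv2.resize(im2,(800,600),interpolation=cv2.INTER_CUBIC))
E
```

```text
19.35 [616.71685496 131.8240579   92.95504109] [ 0.02  0.64  1.29  0.    1.22 -1.47]
px [400.5 367.2] rect c 851.7 287.6 size 27.2 9.8 ang 5.4 hull c 852.5 287.3 area 201
px [379.6 349.8] rect c 820.4 260.1 size 36.0 17.6 ang 89.1 hull c 821.0 259.5 area 529
px [ 17.3 216.8] rect c 626.4 -110.8 size 39.0 69.9 ang 69.2 hull c 625.8 -111.6 area 2211
px [259.5 195. ] rect c 620.6 132.6 size 39.2 39.3 ang 43.0 hull c 620.7 132.5 area 1213
px [380.  61.] rect c 510.8 241.8 size 25.6 23.3 ang 86.6 hull c 510.8 241.9 area 475
px [127.4  68.7] rect c 500.9 30.0 size 48.8 20.0 ang 0.4 hull c 500.8 30.0 area 951
tool shift mm [-0.6  3.6 42.9] norm [-0.0008  0.0047  0.0572] rows 1 per row [-0.0008  0.0047  0.0572]
turn deg [-0.3  -0.07 -0.28] norm [-0.0066 -0.0015 -0.0062] rows 1 per row [-0.0066 -0.0015 -0.0062]
```

View pics/w14b.png

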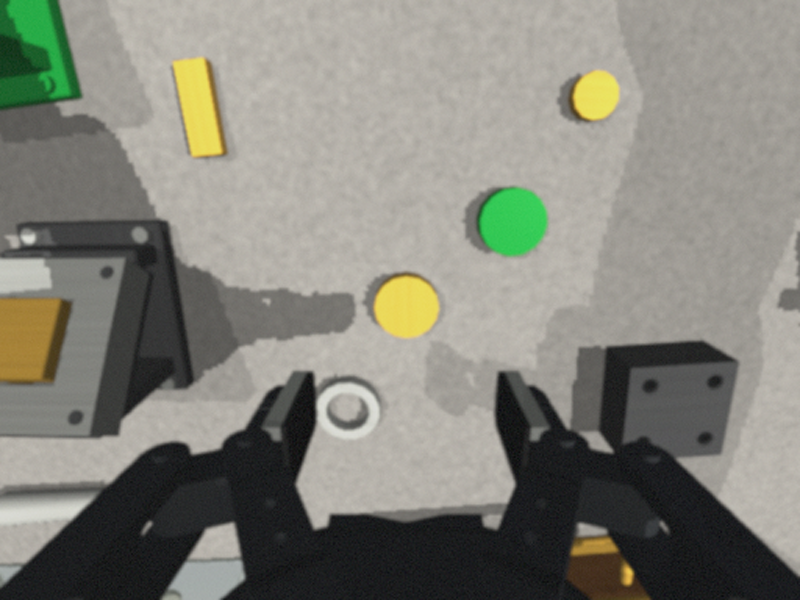

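Call:
play_rows --steps '[[[-0.001,0.0045,0.03],[-0.006,0,-0.006]],[[0,0,0.05],[0,0,0]],[[0,0,0.05],[0,0,0]],[[0,0,0.02],[0,0,0]],[[0,0,0.003],[0,0,0]],[[0,0,0],[0,0,0]],[[0,0,0],[0,0,0]]]'

```text
time_s: 20.05
eef_pos: [621.6, 130.8, -18.2]
ee_rot: [0.001, 0.732, 0.682, 0.002]
force: [-0.1, 0.1, -0.3]
grip_width: 0.754
```

```bash
python3 - <<'E'
from h import *
ci2,im2=snap("wrist","w15"); p,Rm,s=st(); print(s["time_s"],p,s["force"],Rm[:,2])
delta([620.2,131.2,-22.5],down(86))
cv2.imwrite("pics/w15b.png",cv2.resize(im2[150:330,150:366],(720,600),interpolation=cv2.INTER_CUBIC))
E
```

```text
20.1 [621.54994366 130.80643172 -18.32253521] [-0.27416308 -0.20523842  0.33574595] [ 0.0033637   0.00116746 -0.99999366]
tool shift mm [ 0.3 -1.4  4.2] norm [ 0.0004 -0.0019  0.0056] rows 1 per row [ 0.0004 -0.0019  0.0056]
turn deg [ 0.19 -0.08 -0.03] norm [ 0.0042 -0.0018 -0.0006] rows 1 per row [ 0.0042 -0.0018 -0.0006]
```

View pics/w15b.png

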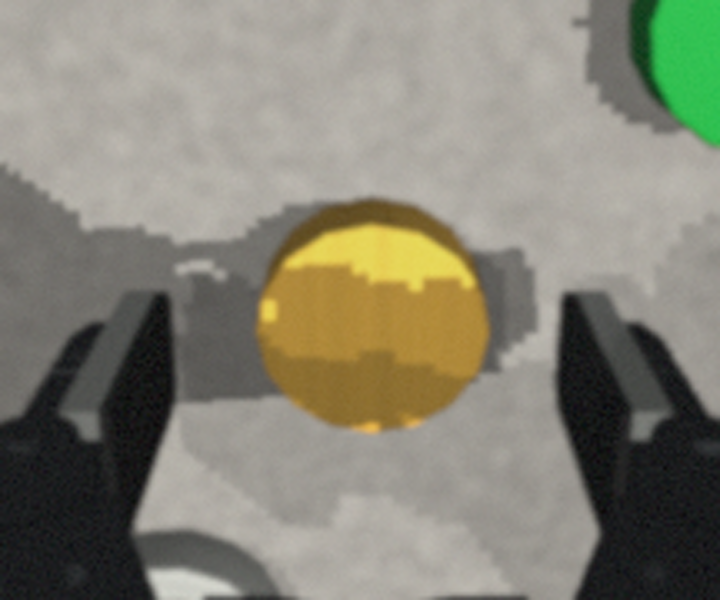

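Call:
play_rows --steps '[[[0.0004,-0.0015,0.0045],[0.004,0,0]],[[0,0,0],[0,0,0]],[[0,0,0],[0,0,0]]]'

```text
time_s: 20.4
eef_pos: [619.4, 131.1, -23.4]
ee_rot: [-0.001, 0.732, 0.682, -0.001]
force: [-0.7, -0.2, 0.8]
grip_width: 0.752
```

Call:
play_rows --steps '[[[0,0,0],[0,0,0]],[[0,0,0],[0,0,0]],[[0,0,0],[0,0,0]],[[0,0,0],[0,0,0]],[[0,0,0],[0,0,0]],[[0,0,0],[0,0,0]]]' --grip 1

```text
time_s: 21.0
eef_pos: [619.6, 131.1, -23.0]
ee_rot: [-0.001, 0.732, 0.682, -0.0]
force: [-1.5, -1.0, 5.0]
grip_width: 0.42
```

Call:
play_rows --steps '[[[0,0,-0.01],[0,0,0]],[[0,0,-0.03],[0,0,0]],[[0,0,-0.05],[0,0,0]],[[0,0,-0.06],[0,0,0]],[[0,0,-0.06],[0,0,0]],[[0,0,-0.06],[0,0,0]],[[0,0,0],[0,0,0]],[[0,0,0],[0,0,0]]]'

```text
time_s: 21.8
eef_pos: [620.0, 130.8, 179.3]
ee_rot: [-0.001, 0.732, 0.682, -0.0]
force: [-1.1, -0.2, -2.2]
grip_width: 0.422
```

```bash
python3 - <<'E'
from h import *
ci2,im2=snap("wrist","w16"); p,Rm,s=st(); print(s["time_s"],p,s["force"],s["grip_width"])
cv2.imwrite("pics/w16b.png",cv2.resize(im2[190:310,190:330],(700,600),interpolation=cv2.INTER_CUBIC))
delta([530,-248,210],toolR(13.4)); delta([530,-248,210],down(90+13.4)); 
E
```

```text
21.85 [619.47505256 130.74500167 177.83280983] [-0.06321392 -0.65863798 -1.28116042] 0.4205957019374385
tool shift mm [-384.1  -62.7  -32.2] norm [-0.5121 -0.0836 -0.0429] rows 9 per row [-0.0569 -0.0093 -0.0048]
turn deg [-35.     5.24 -16.92] norm [-0.7778  0.1164 -0.3761] rows 5 per row [-0.1556  0.0233 -0.0752]
tool shift mm [-384.1  -62.7  -32.2] norm [-0.5121 -0.0836 -0.0429] rows 9 per row [-0.0569 -0.0093 -0.0048]
turn deg [ -0.28  -0.09 -17.44] norm [-0.0061 -0.0021 -0.3875] rows 3 per row [-0.002  -0.0007 -0.1292]
```

View pics/w16b.png

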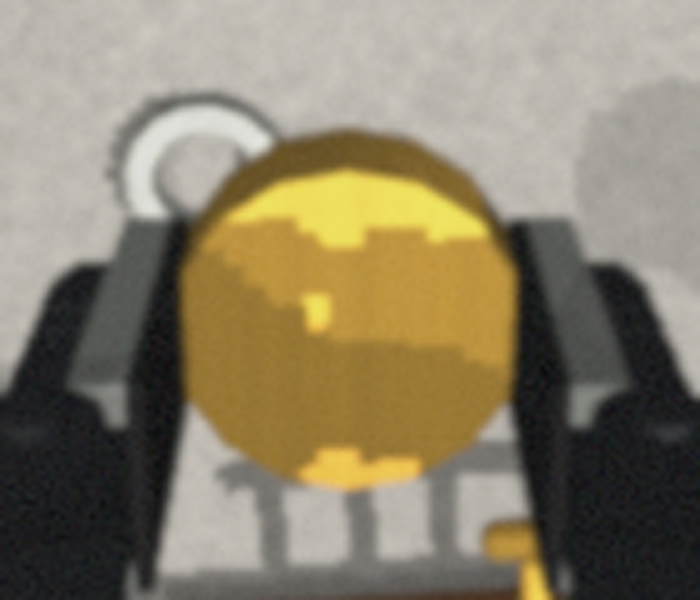

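```bash
python3 - <<'E'
from h import *
delta([547,-274,195],toolR(13.4))
E
```

```text
tool shift mm [-408.8  -43.9  -17.3] norm [-0.5451 -0.0585 -0.0231] rows 10 per row [-0.0545 -0.0058 -0.0023]
turn deg [-35.     5.24 -16.92] norm [-0.7778  0.1164 -0.3761] rows 5 per row [-0.1556  0.0233 -0.0752]
```

Call:
play_rows --steps '[[[-0.0545,-0.006,-0.003],[0,0,0]],[[-0.0545,-0.006,-0.003],[0,0,0]],[[-0.0545,-0.006,-0.003],[0,0,0]],[[-0.0545,-0.006,-0.003],[0,0,0]],[[-0.0545,-0.006,-0.002],[0,0,0]],[[-0.0545,-0.006,-0.002],[0,0,0]],[[-0.0545,-0.006,-0.002],[0,0,0]],[[-0.0545,-0.006,-0.002],[0,0,0]],[[-0.0545,-0.006,-0.002],[0,0,0]],[[-0.0545,-0.005,-0.002],[0,0,0]],[[0,0,0],[0,0,0]],[[0,0,0],[0,0,0]]]'

```text
time_s: 23.05
eef_pos: [546.4, -273.9, 194.6]
ee_rot: [-0.003, 0.732, 0.681, -0.001]
force: [-0.4, 2.5, -2.1]
grip_width: 0.418
```

Call:
play_rows --steps '[[[0,0,0],[-0.156,0.023,-0.075]],[[0,0,0],[-0.156,0.023,-0.075]],[[0,0,0],[-0.156,0.023,-0.075]],[[0,0,0],[-0.156,0.023,-0.075]],[[0,0,0],[-0.156,0.023,-0.075]],[[0,0,0],[0,0,0]],[[0,0,0],[0,0,0]],[[0,0,0],[0,0,0]]]'

```text
time_s: 23.85
eef_pos: [567.0, -263.2, 213.3]
ee_rot: [0.175, 0.607, 0.743, 0.222]
force: [0.1, -0.4, -0.6]
grip_width: 0.417
```

```bash
python3 - <<'E'
from h import *
ci2,im2=snap("wrist","w17"); p,Rm,s=st(); print(s["time_s"],p,s["force"],s["grip_width"],s["joints"].round(2))
delta([547,-274,195],toolR(13.4))
cv2.imwrite("pics/w17b.png",cv2.resize(im2[80:310,130:386],(668,600),interpolation=cv2.INTER_CUBIC))
E
```

```text
23.9 [ 567.06441923 -263.2726414   213.40119823] [ 0.55764074  0.49499228 -1.42126058] 0.4213771124727565 [-0.85  0.31  1.59  0.59  1.02 -2.88]
tool shift mm [ -6.6 -28.3   3.6] norm [-0.0088 -0.0377  0.0048] rows 1 per row [-0.0088 -0.0377  0.0048]
turn deg [-2.12  0.58 -1.76] norm [-0.0471  0.0128 -0.0392] rows 1 per row [-0.0471  0.0128 -0.0392]
```

View pics/w17b.png

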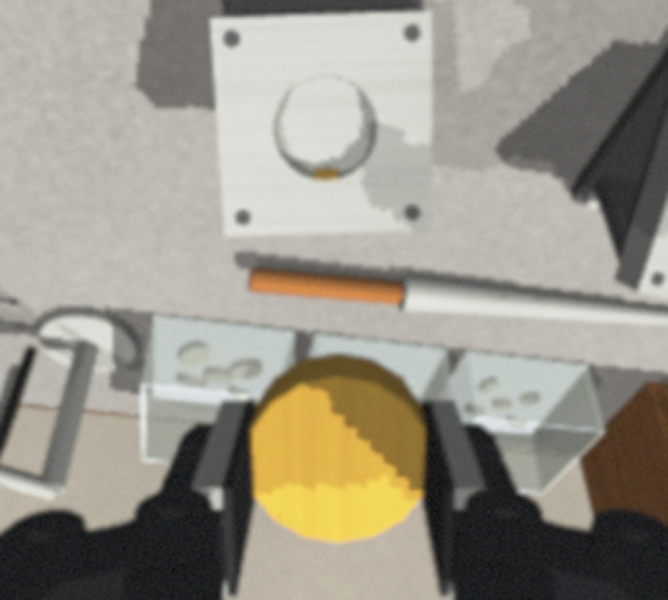

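```bash
cat >> h.py <<'E'
def toolRz(psi,a): return toolR(psi)@R.from_euler('z',a,degrees=True).as_matrix()
E
python3 - <<'E'
from h import *
Rt=toolRz(13.4,30); c=np.array([597,-261.8,66])
delta(c-135*Rt[:,2]+32*Rt[:,1],Rt)
im=cv2.imread("pics/w17.png");ci=np.load("pics/w17.npy",allow_pickle=True).item()
k=600/230; d=lambda x,y:(130+x/k,80+y/k)
G=[blob(im,d(231,38)),blob(im,d(412,33)),blob(im,d(243,217)),blob(im,d(412,212))]
print(np.round(G,1))
hl=[('h',-1,-1),('h',-1,1),('h',1,-1),('h',1,1)]
fitdie(ci,np.array(G),hl,(597,-260,12),0)
E
```

```text
tool shift mm [-22.5 -31.9   4.1] norm [-0.03   -0.0425  0.0054] rows 1 per row [-0.03   -0.0425  0.0054]
turn deg [-1.92  1.12 28.23] norm [-0.0426  0.0248  0.6274] rows 4 per row [-0.0106  0.0062  0.1568]
[[218.3  94.3]
 [287.5  92.1]
 [222.6 162.9]
 [287.6 161. ]]
fit x,y,psi,h [ 597.54 -260.79   13.34   35.95] rms px 0.05
```

Call:
play_rows --steps '[[[0,0,0],[0,0,0.157]],[[0,0,0],[0,0,0.157]],[[-0.015,-0.02,0],[-0.02,0.012,0.157]],[[-0.015,-0.022,0.005],[-0.022,0.012,0.157]],[[0,0,0],[0,0,0]],[[0,0,0],[0,0,0]],[[0,0,0],[0,0,0]]]'

```text
time_s: 24.6
eef_pos: [542.0, -280.7, 191.2]
ee_rot: [0.122, 0.765, 0.569, 0.276]
force: [-0.2, 0.8, -0.6]
grip_width: 0.421
```

```bash
python3 - <<'E'
from h import *
ci2,im2=snap("wrist","w18"); p,Rm,s=st(); print(s["time_s"],p,s["force"],s["grip_width"],s["joints"].round(2))
Rt=toolRz(13.4,30); c=np.array([597,-261.8,66])
delta(c-135*Rt[:,2]+32*Rt[:,1],Rt)
cv2.imwrite("pics/w18b.png",cv2.resize(im2[80:310,130:386],(668,600),interpolation=cv2.INTER_CUBIC))
E
```

```text
24.65 [ 542.04327545 -280.59994147  191.22219517] [-0.59724095 -0.67483541 -0.94056836] 0.41866366940631716 [-0.93  0.31  1.67  0.68  0.99 -2.54]
tool shift mm [-7.4  8.   0.8] norm [-0.0099  0.0107  0.0011] rows 1 per row [-0.0099  0.0107  0.0011]
turn deg [0.31 0.26 0.06] norm [0.0068 0.0058 0.0013] rows 1 per row [0.0068 0.0058 0.0013]
```

View pics/w18b.png

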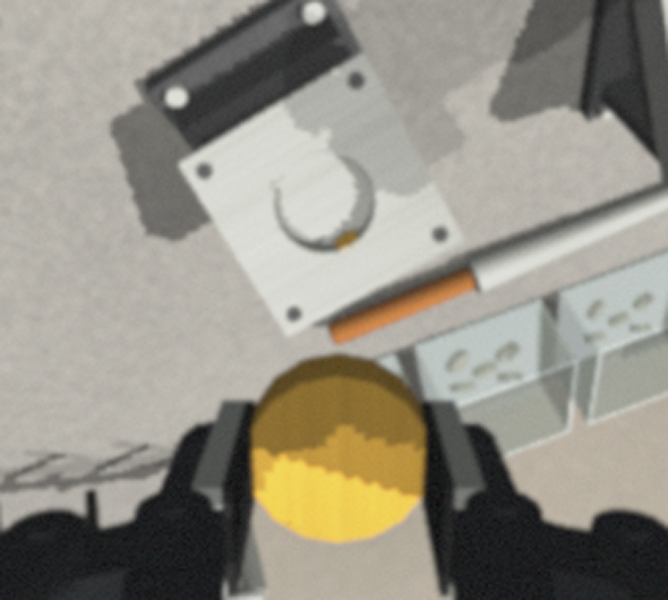

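```bash
python3 - <<'E'
from h import *
ci=np.load("pics/w18.npy",allow_pickle=True).item(); im=cv2.imread("pics/w18.png"); p,Rm=toolpose(ci); print(p,"meas",st()[0])
k=600/230; d=lambda x,y:(130+x/k,80+y/k)
hl=[('h',-1,-1),('h',-1,1),('h',1,-1),('h',1,1)]
G=np.array([blob(im,d(204,171)),blob(im,d(356,80)),blob(im,d(293,314)),blob(im,d(440,234))])
r=fitdie(ci,G,hl,(597,-260,13),0)
P=np.array([r[0],r[1],66]); dt=Rm.T@(P-p); print("die in tool",dt.round(2))
# blank mask from wrist pic
hsv=cv2.cvtColor(im,cv2.COLOR_BGR2HSV); m=cv2.inRange(hsv,(12,110,50),(35,255,255)); m[:200]=0;m[:,:215]=0;m[:,305:]=0
cs,_=cv2.findContours(m,cv2.RETR_EXTERNAL,cv2.CHAIN_APPROX_NONE); c=max(cs,key=cv2.contourArea)[:,0]
print("mask bbox",c.min(0),c.max(0),cv2.contourArea(c))
t=np.linspace(0,2*np.pi,180)
def sil(v,R0=20):
    pts=[]
    for z,rr in ((-6.2,R0),(6.2,R0),(-7,R0-1.2),(7,R0-1.2)):
        pts.append(np.stack([v[0]+rr*np.cos(t),v[1]+rr*np.sin(t),v[2]+z+0*t],1))
    q=proj(ci,p+np.vstack(pts)@Rm.T).astype(np.float32); h=cv2.convexHull(q); return h
obs=cv2.convexHull(c.astype(np.float32))
def f(v):
    h=sil([v[0],v[1],v[2] if len(v)>2 else -30]); return [cv2.pointPolygonTest(h,(float(a),float(b)),True)-.5 for a,b in obs[:,0]]
for x0 in ([0,0],[0,0,-30]):
    r2=least_squares(f,x0,diff_step=1e-2,x_scale=1); print(r2.x.round(2),np.sqrt((r2.fun**2).mean()).round(2),np.mean(r2.fun).round(2))
E
```

```text
[ 542.43268248 -280.23009852  191.29738009] meas [ 542.04327545 -280.59994147  191.22219517]
fit x,y,psi,h [ 597.49 -260.74   13.39   35.97] rms px 0.04
die in tool [ -5.61 -24.96 135.85]
mask bbox [225 217] [293 287] 3834.5
[0. 0.] 2.11 0.61
[  0.     0.   -32.08] 1.46 1.21
```

```bash
python3 - <<'E'
from h import *
from scipy.optimize import minimize
ci=np.load("pics/w18.npy",allow_pickle=True).item(); im=cv2.imread("pics/w18.png"); p,Rm=toolpose(ci)
hsv=cv2.cvtColor(im,cv2.COLOR_BGR2HSV); m=cv2.inRange(hsv,(12,110,50),(35,255,255)); m[:200]=0;m[:,:215]=0;m[:,305:]=0
cs,_=cv2.findContours(m,cv2.RETR_EXTERNAL,cv2.CHAIN_APPROX_NONE); c=max(cs,key=cv2.contourArea)[:,0]
t=np.linspace(0,2*np.pi,180)
def sil(v,R0=20):
    pts=[np.stack([v[0]+rr*np.cos(t),v[1]+rr*np.sin(t),v[2]+z+0*t],1) for z,rr in ((-5.8,R0),(5.8,R0),(-7,R0-1.2),(7,R0-1.2))]
    return cv2.convexHull(proj(ci,p+np.vstack(pts)@Rm.T).astype(np.float32))
obs=cv2.convexHull(c.astype(np.float32))
E=lambda v:np.array([cv2.pointPolygonTest(sil([v[0],v[1],v[2] if len(v)>2 else -30]),(float(a),float(b)),True)-.5 for a,b in obs[:,0]])
for x0 in ([.5,.5],[.5,.5,-30]):
    r=minimize(lambda v:(E(v)**2).sum(),x0,method="Nelder-Mead"); print(r.x.round(2),E(r.x).round(1))
E
```

```text
[0.27 1.66] [ 0.6  0.7  0.5  0.6  0.6 -0.2 -0.5  1.  -0.5  0.6  0.8  0.5  0.8  0.5
  0.5  0.5  0.3  0.6  0.6  0.3 -1.   1.3 -0.1 -0.8  0.9  0.9  0.3  0.5
  0.6]
[  0.26   2.52 -28.48] [ 0.2  0.3  0.1  0.2  0.1 -0.6 -0.9  0.5 -0.9  0.1  0.4  0.1  0.4  0.2
  0.1  0.1 -0.1  0.2  0.2 -0.1 -1.4  1.  -0.5 -1.2  0.6  0.5 -0.1  0.2
  0.2]
```

```bash
cat >> h.py <<'E'
def placeR(c,psi,a,zc,b):
    Rt=toolRz(psi,a); Pt=np.array(c)+dieR(psi)@np.array([0,0,zc])-Rt@np.array(b); print("target",Pt.round(1)); delta(Pt,Rt)
E
python3 - <<'E'
from h import *
placeR([597.1,-261.1,66],13.37,30,27,[.27,1.5,-30])
E
```

```text
target [ 597.5 -260.5   62.7]
tool shift mm [ -6.4 -26.4 138.8] norm [-0.0085 -0.0351  0.185 ] rows 4 per row [-0.0021 -0.0088  0.0463]
turn deg [0.3  0.24 0.08] norm [0.0066 0.0054 0.0018] rows 1 per row [0.0066 0.0054 0.0018]
```

Call:
play_rows --steps '[[[-0.004,-0.018,0.015],[0,0,0]],[[-0.0045,-0.017,0.04],[0,0,0]],[[0,0,0.05],[0,0,0]],[[0,0,0.05],[0,0,0]],[[0,0,0.02],[0,0,0]],[[0,0,0.01],[0.0066,0.0054,0.0018]],[[0,0,0],[0,0,0]],[[0,0,0],[0,0,0]],[[0,0,0],[0,0,0]]]'

```text
time_s: 25.55
eef_pos: [596.9, -261.4, 63.4]
ee_rot: [0.119, 0.766, 0.569, 0.276]
force: [0.3, 0.6, -2.0]
grip_width: 0.421
```

```bash
python3 - <<'E'
from h import *
ci2,im2=snap("wrist","w19"); p,Rm,s=st(); print(s["time_s"],p,s["force"],s["grip_width"],s["joints"].round(2))
placeR([597.1,-261.1,66],13.37,30,27,[.27,1.5,-30])
cv2.imwrite("pics/w19b.png",cv2.resize(im2[80:310,130:386],(668,600),interpolation=cv2.INTER_CUBIC))
E
```

```text
25.6 [ 596.84640964 -261.29978788   63.29498084] [ 0.10932658  0.61624032 -1.26671554] 0.41978087814230713 [-0.82  0.56  1.69  0.82  0.75 -2.68]
target [ 597.5 -260.5   62.7]
tool shift mm [ 0.7 -0.   1. ] norm [ 0.001  -0.      0.0013] rows 1 per row [ 0.001  -0.      0.0013]
turn deg [ 0.08  0.04 -0.15] norm [ 0.0017  0.0009 -0.0033] rows 1 per row [ 0.0017  0.0009 -0.0033]
```

View pics/w19b.png

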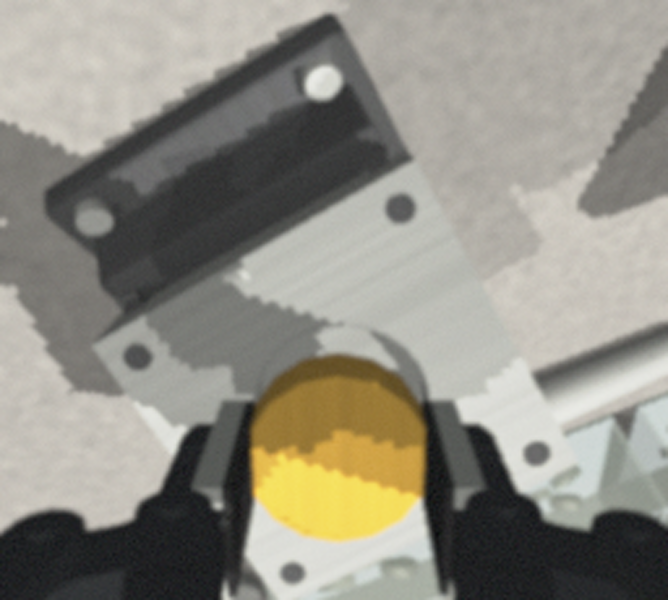

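```bash
python3 - <<'E'
from h import *
ci=np.load("pics/w19.npy",allow_pickle=True).item(); im=cv2.imread("pics/w19.png"); p,Rm=toolpose(ci)
k=600/230; d=lambda x,y:(130+x/k,80+y/k)
hl=[('h',-1,-1),('h',-1,1),('h',1,-1),('h',1,1)]
G=[]
for q in ((137,357),(400,208),(292,573),(537,453)):
    try: 
        b=blob(im,d(*q),6); 
    except Exception as e: b=None
    print(d(*q),b); G.append(d(*q) if b is None or np.isnan(b).any() else b)
r=fitdie(ci,np.array(G),hl,(597,-260,13),0); print((Rm.T@(np.array([r[0],r[1],66])-p)).round(2))
G=np.array([d(*q) for q in ((137,357),(400,208),(292,573),(537,453))])
r=fitdie(ci,G,hl,(597,-260,13),0); print((Rm.T@(np.array([r[0],r[1],66])-p)).round(2), p-st()[0])
E
```

```text
(182.51666666666665, 216.85) [182.30555556 216.44832041]
(283.33333333333337, 159.73333333333335) [283.07985697 159.35160906]
(241.93333333333334, 299.65) [241.71139706 299.23056723]
(335.85, 253.65) [335.26415681 253.36807716]
fit x,y,psi,h [ 597.17 -260.44   13.34   35.86] rms px 0.07
[ 1.14  0.97 -2.01]
fit x,y,psi,h [ 597.76 -260.34   13.41   36.01] rms px 0.08
[ 1.35  1.4  -1.67] [0.44289232 0.3657176  0.25526031]
```

Call:
play_rows --steps '[[[0.0013,-0.0004,0],[0,0,0]],[[0,0,0.007],[0,0,0]],[[0,0,0.007],[0,0,0]],[[0,0,0],[0,0,0]],[[0,0,0],[0,0,0]]]'

```text
time_s: 26.1
eef_pos: [602.7, -258.1, 53.3]
ee_rot: [0.118, 0.766, 0.569, 0.276]
force: [0.1, 0.4, -0.8]
grip_width: 0.421
```

Call:
play_rows --steps '[[[0,0,0.002],[0,0,0]],[[0,0,0],[0,0,0]]]'

```text
time_s: 26.3
eef_pos: [603.5, -258.0, 52.3]
ee_rot: [0.118, 0.766, 0.569, 0.276]
force: [0.6, -0.3, -1.1]
grip_width: 0.422
```

Call:
play_rows --steps '[[[0,0,0.002],[0,0,0]],[[0,0,0],[0,0,0]]]'

```text
time_s: 26.5
eef_pos: [604.4, -257.8, 51.0]
ee_rot: [0.118, 0.766, 0.569, 0.276]
force: [-0.1, -0.9, -0.6]
grip_width: 0.42
```

```bash
python3 - <<'E'
from h import *
rep([597.1,-260.8,66],13.37)
ci2,im2=snap("wrist","w20")
cv2.imwrite("pics/w20b.png",cv2.resize(im2[80:310,130:386],(668,600),interpolation=cv2.INTER_CUBIC))
E
```

```text
t 26.5 TCP in die [ -2.25   1.25 -16.75] F die [-0.6 -0.9 -0.4] w 0.42
```

View pics/w20b.png

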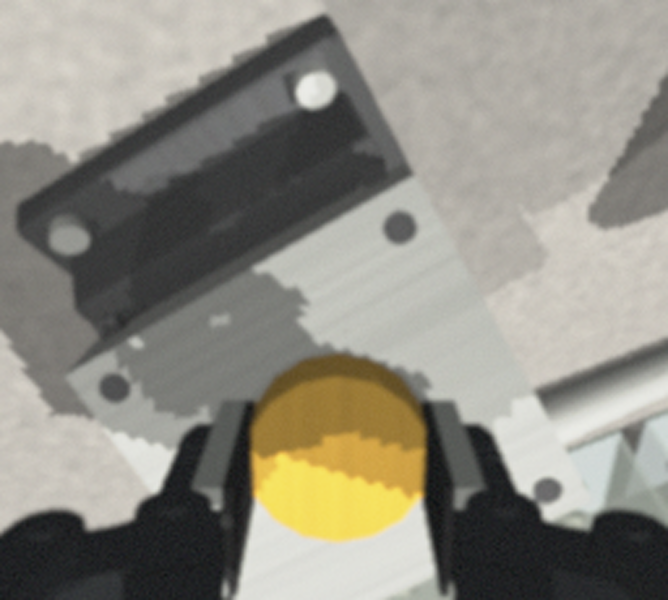

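Call:
play_rows --steps '[[[0,0,0.002],[0,0,0]],[[0,0,0],[0,0,0]]]'

```text
time_s: 26.75
eef_pos: [605.2, -257.6, 49.8]
ee_rot: [0.118, 0.766, 0.569, 0.276]
force: [0.1, 0.7, -2.5]
grip_width: 0.418
```

```bash
python3 - <<'E'
from h import *
rep([597.1,-260.8,66],13.37)
ci=np.load("pics/w20.npy",allow_pickle=True).item(); im=cv2.imread("pics/w20.png"); p,Rm=toolpose(ci)
k=600/230; d=lambda x,y:(130+x/k,80+y/k)
hl=[('h',-1,-1),('h',-1,1),('h',1,1)]
G=[blob(im,d(*q),6) for q in ((115,388),(400,228),(547,491))]
r=fitdie(ci,np.array(G),hl,(597,-260,13),0); print((Rm.T@(np.array([r[0],r[1],66])-p)).round(2))
E
```

```text
t 26.75 TCP in die [ -2.24   1.27 -18.25] F die [-1.3  0.7 -2.2] w 0.418
fit x,y,psi,h [ 597.22 -260.6    12.33   35.93] rms px 0.67
[ -0.34   2.38 -16.85]
```

Call:
play_rows --steps '[[[0,0,0.002],[0,0,0]],[[0,0,0],[0,0,0]]]'

```text
time_s: 26.95
eef_pos: [606.0, -257.5, 48.6]
ee_rot: [0.118, 0.766, 0.569, 0.276]
force: [-1.6, -0.7, -0.2]
grip_width: 0.417
```

Call:
play_rows --steps '[[[0,0,0.0015],[0,0,0]],[[0,0,0],[0,0,0]]]'

```text
time_s: 27.15
eef_pos: [606.5, -257.4, 48.0]
ee_rot: [0.118, 0.766, 0.569, 0.276]
force: [-6.4, -0.7, 2.3]
grip_width: 0.422
```

```bash
python3 - <<'E'
from h import *
rep([597.1,-260.8,66],13.37)
ci2,im2=snap("wrist","w21")
cv2.imwrite("pics/w21b.png",cv2.resize(im2[80:310,130:386],(668,600),interpolation=cv2.INTER_CUBIC))
E
```

```text
t 27.15 TCP in die [ -2.24   1.11 -20.45] F die [-3.9  0.8  5.5] w 0.422
```

View pics/w21b.png

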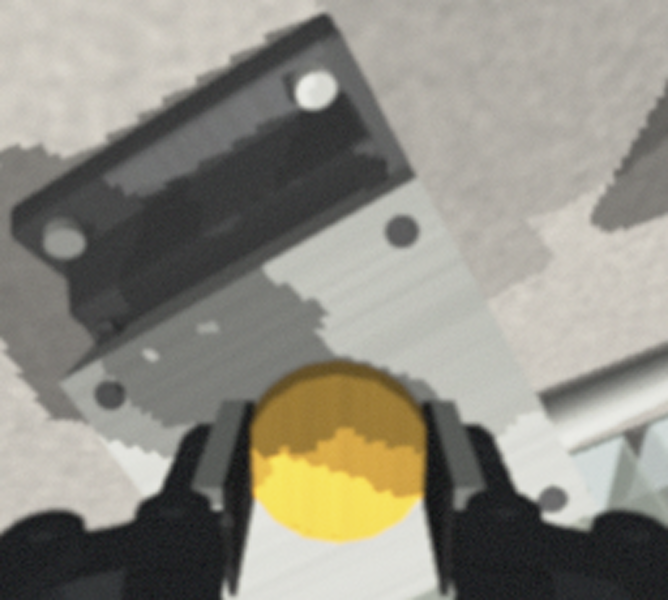

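Call:
play_rows --steps '[[[0,0,0.0012],[0,0,0]],[[0,0,0],[0,0,0]]]'

```text
time_s: 27.4
eef_pos: [606.5, -257.4, 47.8]
ee_rot: [0.118, 0.765, 0.569, 0.276]
force: [-17.7, 0.7, 12.3]
grip_width: 0.417
```

```bash
python3 - <<'E'
from h import *
rep([597.1,-260.8,66],13.37)
E
```

```text
t 27.4 TCP in die [ -2.25   1.11 -20.59] F die [-6.9  4.8 19.9] w 0.417
```

Call:
play_rows --steps '[[[0,0,-0.0016],[0,0,0]],[[0,0,0],[0,0,0]]]'

```text
time_s: 27.6
eef_pos: [606.3, -257.4, 48.1]
ee_rot: [0.118, 0.766, 0.569, 0.276]
force: [-4.9, -0.6, 1.0]
grip_width: 0.416
```

Call:
play_rows --steps '[[[0,0,0],[0,0,0]],[[0,0,0],[0,0,0]],[[0,0,0],[0,0,0]],[[0,0,-0.01],[0,0,0]],[[0,0,-0.03],[0,0,0]],[[0,0,-0.04],[0,0,0]],[[0,0,0],[0,0,0]],[[0,0,0],[0,0,0]]]' --grip 0.25

```text
time_s: 28.4
eef_pos: [573.0, -265.6, 97.6]
ee_rot: [0.119, 0.766, 0.568, 0.276]
force: [0.9, -0.2, 0.4]
grip_width: 0.753
```

```bash
python3 - <<'E'
from h import *
rep([597.1,-260.8,66],13.37); print(st()[2]["joints"].round(2))
ci2,im2=snap("wrist","w22")
cv2.imwrite("pics/w22b.png",cv2.resize(im2[80:310,130:386],(668,600),interpolation=cv2.INTER_CUBIC))
E
```

```text
t 28.4 TCP in die [-1.96  0.91 39.97] F die [ 1.  -0.4 -0.1] w 0.753
[-0.86  0.47  1.72  0.78  0.81 -2.65]
```

View pics/w22b.png

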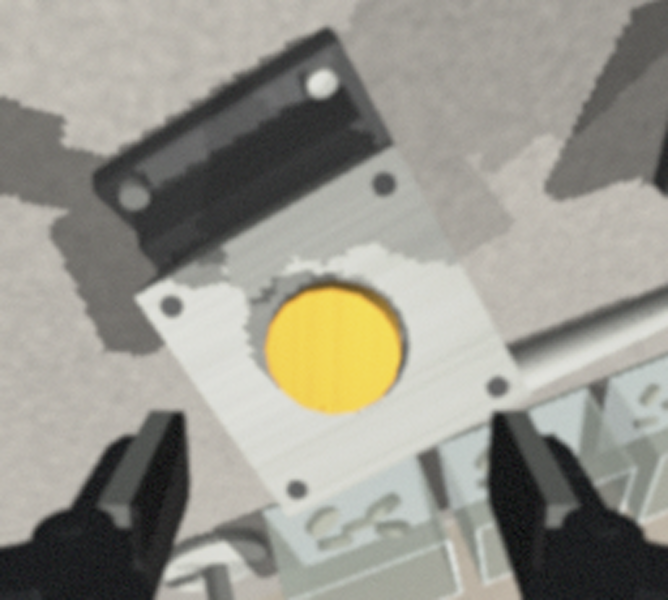

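Call:
play_rows --steps '[[[0,0.002,0],[0,0,0]],[[0,0,0],[0,0,0]],[[0,0,0.03],[0,0,0]],[[0,0,0.028],[0,0,0]],[[0,0,0.005],[0,0,0]],[[0,0,0],[0,0,0]],[[0,0,0],[0,0,0]]]' --grip 1

```text
time_s: 29.15
eef_pos: [600.6, -259.7, 59.8]
ee_rot: [0.119, 0.766, 0.569, 0.276]
force: [-0.7, 0.6, 0.0]
grip_width: -0.002
```

Call:
play_rows --steps '[[[0,0,0.0015],[0,0,0]],[[0,0,0],[0,0,0]]]'

```text
time_s: 29.35
eef_pos: [601.2, -259.7, 58.9]
ee_rot: [0.119, 0.766, 0.569, 0.276]
force: [-0.2, 0.8, 0.5]
grip_width: 0.0
```

```bash
python3 - <<'E'
from h import *
rep([597.1,-260.8,66],13.37)
E
```

```text
t 29.35 TCP in die [-0.6   0.15 -8.29] F die [0.3 0.8 0.4] w 0.0
```

Call:
play_rows --steps '[[[0,0,0.002],[0,0,0]],[[0,0,0],[0,0,0]]]'

```text
time_s: 29.55
eef_pos: [602.0, -259.2, 57.1]
ee_rot: [0.118, 0.766, 0.569, 0.276]
force: [-0.3, 0.5, 0.2]
grip_width: 0.005
```

Call:
play_rows --steps '[[[0,0,0.0015],[0,0,0]],[[0,0,0],[0,0,0]]]'

```text
time_s: 29.75
eef_pos: [602.6, -258.8, 56.1]
ee_rot: [0.118, 0.766, 0.569, 0.276]
force: [-2.8, 0.4, 2.1]
grip_width: -0.0
```

```bash
python3 - <<'E'
from h import *
rep([597.1,-260.8,66],13.37)
E
```

```text
t 29.75 TCP in die [ -0.9    0.66 -11.41] F die [-0.9  1.1  3.2] w -0.0
```

Call:
play_rows --steps '[[[0,0,0.001],[0,0,0]],[[0,0,0],[0,0,0]]]'

```text
time_s: 29.95
eef_pos: [602.9, -258.6, 55.8]
ee_rot: [0.118, 0.765, 0.569, 0.276]
force: [-6.2, 1.7, 6.9]
grip_width: 0.001
```

Call:
play_rows --steps '[[[0,0,0.001],[0,0,0]],[[0,0,0],[0,0,0]]]'

```text
time_s: 30.15
eef_pos: [603.6, -258.9, 55.2]
ee_rot: [0.119, 0.766, 0.569, 0.276]
force: [0.4, 0.2, 0.6]
grip_width: 0.0
```

```bash
python3 - <<'E'
from h import *
rep([597.1,-260.8,66],13.37)
E
```

```text
t 30.15 TCP in die [ -0.69   0.35 -12.75] F die [0.7 0.1 0.3] w 0.0
```

Call:
play_rows --steps '[[[0,0,0.001],[0,0,0]],[[0,0,0],[0,0,0]]]'

```text
time_s: 30.35
eef_pos: [604.0, -258.8, 54.4]
ee_rot: [0.119, 0.766, 0.569, 0.276]
force: [-3.1, 1.6, 3.7]
grip_width: -0.002
```

Call:
play_rows --steps '[[[0,0,0.001],[0,0,0]],[[0,0,0],[0,0,0]]]'

```text
time_s: 30.55
eef_pos: [604.1, -258.8, 54.4]
ee_rot: [0.119, 0.765, 0.569, 0.276]
force: [-11.9, 1.5, 11.6]
grip_width: 0.001
```

```bash
python3 - <<'E'
from h import *
rep([597.1,-260.8,66],13.37)
E
```

```text
t 30.55 TCP in die [ -0.73   0.3  -13.69] F die [-2.5  4.2 15.9] w 0.001
```

Call:
play_rows --steps '[[[0,0,-0.02],[0,0,0]],[[0,0,-0.05],[0,0,0]],[[0,0,-0.06],[0,0,0]],[[0,0,-0.05],[0,0,0]],[[0,0,0],[0,0,0]],[[0,0,0],[0,0,0]]]'

```text
time_s: 31.15
eef_pos: [529.0, -276.8, 164.4]
ee_rot: [0.119, 0.766, 0.568, 0.276]
force: [-0.9, 0.2, 0.2]
grip_width: 0.003
```

```bash
python3 - <<'E'
from h import *
ci2,im2=snap("wrist","w23"); p,Rm,s=st(); print(s["time_s"],p,s["force"],s["joints"].round(2))
cv2.imwrite("pics/w23b.png",cv2.resize(im2,(800,600),interpolation=cv2.INTER_CUBIC))
ci3,im3=snap("scene","s23")
cv2.imwrite("pics/s23b.png",cv2.resize(im3[130:260,180:380],(800,520),interpolation=cv2.INTER_CUBIC))
E
```

```text
31.2 [ 529.05538197 -276.28171415  163.48740407] [ 0.73068056  0.63958826 -0.08527418] [-0.94  0.33  1.74  0.71  0.95 -2.61]
```

View pics/w23b.png

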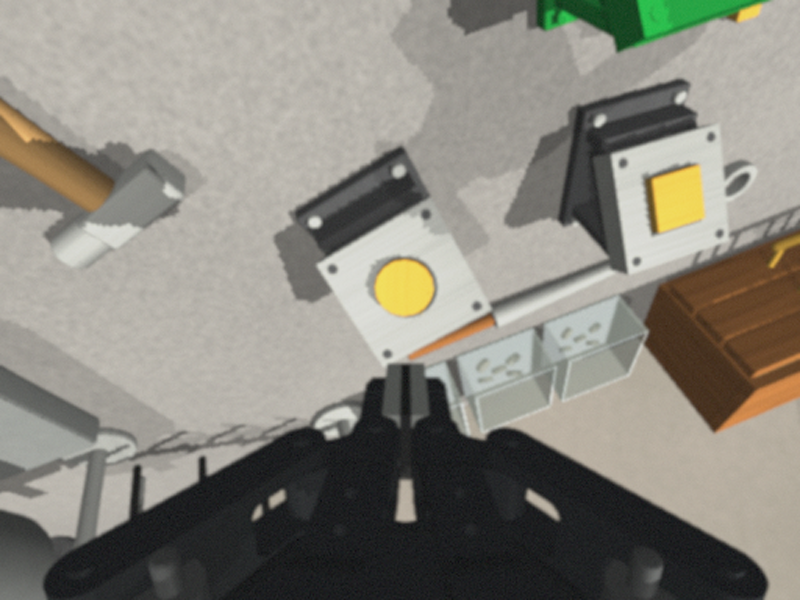

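View pics/s23b.png

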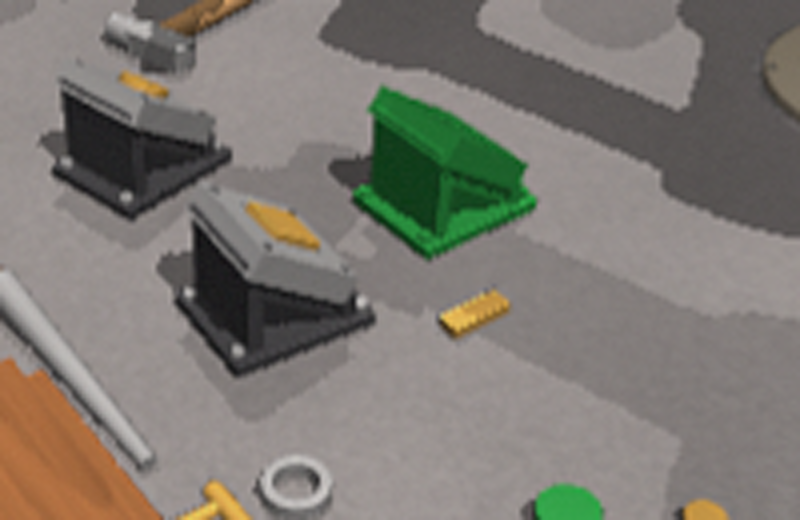

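```bash
python3 - <<'E'
from rig import ctrl
print(ctrl.finish_job()); s=ctrl.sense(); print(s["time_s"],s["force"])
E
```

```text
the job is handed in; nothing more can be done
None
the job is handed in; nothing more can be done
```

I put both brass blanks in their dies, pressed them home past the wedges, and handed the job in at about 31 s of the 72 s allowed. No verdict was reported.

**How each was seated:**
- **Square blank:** I inserted it while gripped and it stopped solid, with a peak wrist force of about 42 N. With the fingers shut, a further press to about 15 N met a firm stop.
- **Round blank:** it hung on its wedge about 2 mm high, gave way at roughly 10 N, and then stopped firmly at about 16 N.

**Last checks:**
- Both presses stopped with the tool at nearly the same height in the die frames: −13.8 mm for the square and −13.7 mm for the round. That puts the blank tops within about 0.3 mm of the seated 14 mm.
- The last wrist and scene pictures show both blanks flat and centred, and the dies are the grey ones, not the green look-alike.
- The fingers were empty and clear of everything. Nothing else I could see looked disturbed, though I did not re-measure the other items.

**What disagreed or went wrong:**
- **Finger length:** the shut fingertips are about 27 mm behind the reported TCP, not at it. The first grasp closed above the square blank, so I measured the offset by light contact and corrected for it.
- **Camera offset:** the wrist camera calibration was about 1 mm off, so I lined up each blank and die within the same picture.
- **Wrist range:** the last joint reached its range limit (−2.88 rad) before the round insertion. The arm held there, and I turned the grip 30° to clear it.

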